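# Clamp a row of supercapacitor cans in the pack jig

### The job

Bring the carrier back to its loading stop by the deck and push every supercapacitor can standing on the deck into its lane, upright and in single file. Then push the carrier over to the clamping stop, swing the folded crank up out of the handwheel until it latches upright, and wind the wheel clockwise until the jaw presses the row together with its sprung pad pushed about half-way in (anywhere from a quarter to three quarters of its travel). Leave it clamped with the crank standing and the things lying around the jig alone.

Things in the scene. Friction and masses are not known exactly. Their poses are not given: they have to be found in the camera images.
- jig: Fixed steel base plate of the clamping jig, 370 x 615 mm, origin on the bench; its place and yaw differ each time. Its x axis (roughly away from the robot) is the carrier's sliding direction from loading to clamping stop; its y axis (to the robot's left) is the way cans go into the lane and the jaw presses. All directions below are in this frame.
- deck_mid (a point): Fixed point: centre of the deck's top. The deck is a grey laminate table 155 mm (x) by 364 mm (y), top 30 mm above the bench; its +y end meets the mouth of the carrier's lane when the carrier is at the loading stop.
- carrier (a joint): Slide of the aluminium carrier along jig x, m: 0 at the loading stop (lane in front of the deck's end), 0.160 at the clamping stop (lane in front of the jaw). Both ends are hard stops, each with a click-in spring detent in the last 7 mm; about 1 N to slide, about 4 N through a detent. It stays where it is left. It starts somewhere between the stops.
- lane_mouth (a point): Point on the carrier: middle of the open end of its lane, on the lane's floor (29.5 mm above the bench, 0.5 mm below the deck). The point has the jig's axes. The lane runs from here 174 mm along jig y to an end wall 36 mm high; it is 44 mm wide between guide rails 6 mm thick, 16 mm high; two wings, 16 mm high, flare out to 68 mm apart 20 mm before the mouth.
- lane_end (a point): Point on the carrier: middle of the lane's end wall, on the lane's floor.
- carrier_handle (a point): Middle of the grip of the carrier's handle, an upright black post, 20 mm in diameter and 36 mm high, standing on the carrier 42 mm behind the lane's end wall; the point is 22 mm above the carrier's floor.
- handle_at_load (a point): Fixed point: where carrier_handle is when the carrier is at the loading stop.
- handle_at_clamp (a point): Fixed point: where carrier_handle is when the carrier is at the clamping stop.
- can1_mid (a point): Centre (half-way up) of a supercapacitor can: an upright loose cylinder, 40 mm in diameter, 40 mm high, 110 g, aluminium with a black sleeve; it starts standing on the deck. All cans are alike; two to four are there, the others are absent (None).
- can2_mid (a point): Centre (half-way up) of a supercapacitor can: an upright loose cylinder, 40 mm in diameter, 40 mm high, 110 g, aluminium with a black sleeve; it starts standing on the deck. All cans are alike; two to four are there, the others are absent (None).
- can3_mid (a point): Centre (half-way up) of a supercapacitor can: an upright loose cylinder, 40 mm in diameter, 40 mm high, 110 g, aluminium with a black sleeve; it starts standing on the deck. All cans are alike; two to four are there, the others are absent (None).
- can4_mid (a point): Centre (half-way up) of a supercapacitor can: an upright loose cylinder, 40 mm in diameter, 40 mm high, 110 g, aluminium with a black sleeve; it starts standing on the deck. All cans are alike; two to four are there, the others are absent (None).
- crank (a joint): Fold angle of the crank on the handwheel, rad: 0 folded flat over the wheel (pointing from its pivot near the rim in to the hub), 1.571 standing straight up, where a spring latch holds it (it snaps home from about 1.2 on and counts as latched above 1.45; to fold it again takes some 2 N at the grip). While it is folded a tail under it stands between two stops and locks the wheel.
- crank_pivot (a point): Hinge of the crank, on the wheel, 58 mm out from the wheel's axis and 116 mm above the bench. The hinge axis is level, square to the line from hub to pivot. At the start the pivot lies on the -y side (jig) of the hub.
- crank_grip (a point): Middle of the crank's grip, a freely spinning black sleeve 20 mm in diameter and 54 mm long, centred 55 mm from the pivot (this point lies 56 mm from it). Folded it lies level right over the hub, its axis 26 mm above the hub's top; upright it stands 56 mm above the pivot.
- wheel_hub (a point): Top centre of the hub of the steel handwheel (rim 156 mm across, level, vertical axis), 90 mm above the bench. The wheel stands on the grey gear housing at the clamping station.
- wheel (a joint): Turn of the handwheel, rad: 0 at the start (jaw fully back, hard stop), growing clockwise seen from above to 27.2. One turn (6.283) drives the jaw 30 mm forward along jig y. About 0.15 N m of friction; it stays where it is left, and does not run back under the pad's load.
- jaw_face (a point): Middle of the front of the steel jaw (30 mm wide, 36 mm high) that the wheel drives along jig y; moves with the jaw.
- pad_face (a point): Middle of the front face of the black pressure pad (30 x 36 mm) in front of the jaw, on a brass stem. With the jaw back and the carrier at the clamping stop it is 10 mm outside the lane's mouth, in line with the lane. 28 mm in front of jaw_face when free.
- pad (a joint): How far the sprung pad is pushed back towards the jaw, m: 0 free, 0.020 pushed fully in; 0.9 N per mm. A row is well clamped at 0.005 to 0.015, that is with 5 to 15 mm of gap left between pad and jaw.
- motor: Bystander: stepper motor, black 42 mm cube with a shaft, lying on the bench; leave alone. Origin under its centre.
- jar: Bystander: clear jar 60 mm in diameter, 75 mm high; leave alone. Origin under its centre.
- brick: Bystander: black power brick 75 x 45 x 22 mm; leave alone. Origin under its centre.
Things that resemble listed ones, but are neither listed nor needed, are in the scene too. What is shaped like the part that bears can3_mid but brown or purple is not meant.

How it is judged:
On the way, in this order (a step that is already met when the one before it is completed fails the run):
1. with the carrier at its loading stop, every can stands in the lane (x of can1_mid in the frame of lane_mouth between -0.007 and 0.007 m and y of can1_mid in the frame of lane_mouth between 0.013 and 0.164 m and z of each of can1_mid, can2_mid, can3_mid, can4_mid in the frame of lane_mouth below 0.028 m and angle between each of can1_mid, can2_mid, can3_mid, can4_mid's own z axis and vertical below 0.12 rad and x of can2_mid in the frame of lane_mouth between -0.007 and 0.007 m and y of can2_mid in the frame of lane_mouth between 0.013 and 0.164 m and x of can3_mid in the frame of lane_mouth between -0.007 and 0.007 m and y of can3_mid in the frame of lane_mouth between 0.013 and 0.164 m and x of can4_mid in the frame of lane_mouth between -0.007 and 0.007 m and y of can4_mid in the frame of lane_mouth between 0.013 and 0.164 m and value of joint carrier below 0.005 m), for 0.2 s.
2. the loaded carrier is at the clamping stop (x of can1_mid in the frame of lane_mouth between -0.007 and 0.007 m and y of can1_mid in the frame of lane_mouth between 0.013 and 0.164 m and z of each of can1_mid, can2_mid, can3_mid, can4_mid in the frame of lane_mouth below 0.028 m and angle between each of can1_mid, can2_mid, can3_mid, can4_mid's own z axis and vertical below 0.12 rad and x of can2_mid in the frame of lane_mouth between -0.007 and 0.007 m and y of can2_mid in the frame of lane_mouth between 0.013 and 0.164 m and x of can3_mid in the frame of lane_mouth between -0.007 and 0.007 m and y of can3_mid in the frame of lane_mouth between 0.013 and 0.164 m and x of can4_mid in the frame of lane_mouth between -0.007 and 0.007 m and y of can4_mid in the frame of lane_mouth between 0.013 and 0.164 m and value of joint carrier above 0.155 m), for 0.2 s.
3. the crank is latched upright and the wheel winds the jaw forward, the carrier at the clamping stop (value of joint crank above 1.45 rad and value of joint carrier above 0.155 m and value of joint wheel above 1.5 rad), for 0.1 s.
At the end, for the whole second after the job is handed in: Carrier at the clamping stop (within 5 mm), every can upright (within 7 degrees) in the lane, crank standing latched (above 1.45 rad), the pad pushed in by 5 to 15 mm of its 20 mm by the row, the wheel at rest (all of step 2 and value of joint crank above 1.45 rad and value of joint pad between 0.005 and 0.015 m and velocity of joint wheel between -0.1 and 0.1 rad/s); the robot touches nothing.
It fails at once if the motor is shoved away (distance of motor from where it was at the start of the episode above 0.03 m).
It fails at once if the jar is shoved away (distance of jar from where it was at the start of the episode above 0.03 m).
It fails at once if the brick is shoved away (distance of brick from where it was at the start of the episode above 0.03 m).
It fails at once if the jaw is wound forward before the carrier is at the clamping stop (value of joint wheel above 0.8 rad and value of joint carrier below 0.15 m).
Of can1, can2, can3, can4 only 2 to 4 are there at a start; the rules pass over those that are not, and their reading is None.
At some moment in a run one of can1, can2, can3, can4 may be knocked a few centimetres aside while the robot is not near it.
Once in a run the grip may slacken for a moment while it holds something.
It also fails if it takes over 210 s, if anything falls off the work surface, if the arm or the gripper's body presses on something with over 40 N, if the wrist force passes 120 N, or if a joint passes its speed limit or range.

### The arm

A 7-joint arm with a two-finger parallel gripper is mounted at the origin on the work surface. World frame = base frame: x ahead of the robot, y to its left, z up, the work surface at z = 0. Lengths are in m, angles in rad, forces in N, time in s.
With the tool pointing down it reaches from about 0.4 to 0.75 m from the base axis. Payload 19.5 kg.
Tool frame: the origin (TCP) lies where the fingers leave the gripper's body, on its centre line; the fingertips stand 73 mm ahead of it and the grasp point (between the pads) lies 54 mm ahead of it; z points along the fingers, y is the line along which they close (so a half turn about z gives the same grasp; the last joint's range is limited). The gripper opens to 85 mm and grips with 20 to 120 N. Pads are 22 mm wide; open, the fingers measure 114 mm over their backs; the gripper's body (76 mm by 85 mm) begins 54 mm behind the grasp point. The pads swing forward as they close: fully open they stand 13 mm farther back than shut.
Start: joints at [-1.386, 0.707, -0.028, 1.485, 0.022, 0.951, -0.075], TCP at [0.129, 0.56, 0.304] pointing down, gripper open.
Joint ranges: [-2.71, 2.71], [-0.32, 2.16], [-1.57, 1.52], [0, 2.45], [-1.46, 4.6], [0, 2.02], [-2.83, 2.83]. Speed limits (rad/s): [1.89, 1.89, 2.57, 2.57, 3.01, 3.01, 3.01].

### API

Orientations are given as a 3x3 rotation matrix whose columns are the frame's x, y, z axes.
In Python, from station import manip gives the robot as it stands. The module is installed in compiled form; this text tells all that it offers.
- The arm moves only by the tool move_arm, never from a script. Its argument "series" is a list of rows, each a list of 7 numbers: the closure, from 0 (fully open) to 1 (shut), then the shift along the tool's x, y, z in cm, then the turn, a rotation vector about the tool's x, y, z in degrees. A call has 1 to 8 rows; each row is the pose to reach, as a shift and turn from the pose commanded when the call began, along the tool's axes at that moment; what a row does not reach only later rows make up. A row lasts 1/10 s, in which the tool goes at most 50 mm and 8.59 degrees, less where a joint would pass 70% of its speed; a pose out of reach is approached as far as the arm can. A call with a gripper value outside its range is refused whole. The fingers move at their own pace and stop on an object; the grip force is fixed at half the most. Time passes only in rows, so rows that repeat a pose let the fingers close. It gives the time, the measured TCP pose, the force, the opening and the grip force at its end, in the units of the state.
- manip.observe(): the state, without advancing time (a new reading comes with each control period).
- manip.snapshot(name): name is "side" or "top"; returns a dict with "img" (400x640x3 uint8, blue, green, red), "intrinsics" (3x3 intrinsics, pixels), "dist_coeffs" ([k1, k2, p1, p2, k3] as OpenCV has them; the pictures are not rectified), "R" (3x3) and "t" (3): a world point X has camera coordinates R X + t. Camera axes: x right, y down, z forward; pixel columns grow to the right and rows downward; lengths in m; the calibration is good to about 2 mm. A picture is of the moment at which its call begins. There is no depth.
- manip.hand_in(): hands the job in; it is judged then, once.
The state is a dict: "clock": time; "qpos": joint angles; "qvel": joint speeds; "effort": joint torques, N m; "ee_pos": TCP position; "tcp_rot": TCP orientation; "ft_force": force on the tool from outside, world axes, zero at the start; "moment": the same for the moment, N m; "opening": opening from 0.0 (shut) to 1.0 (fully open); "gripper_force": force on a finger pad.
Only numpy, scipy, OpenCV 4.12 (cv2) and the standard library are available. Lean on these libraries where they do the work, as an engineer would, in place of code of your own. Each camera call takes 0.05 s, during which the arm holds its last target. There are 200 camera calls.

## Working session

There is one attempt and no reset: what is moved stays moved. The work goes in short steps, Python scripts to look and compute and a tool call to move; the robot and the scene stay as the last step left them, time stands still between calls to the robot, and variables do not carry over. Pictures are saved under pics/ and viewed, at most 14 in all, crops included, and the job is handed in when it is done.

Besides the shell and the picture viewer there is one more tool, called after "Request:" by a JSON object that holds its "api" and its "payload", one argument or row to a line. move_arm: Moves the arm, as the interface text tells. Its arguments: {"type":"object","properties":{"series":{"type":"array"}},"required":["series"]}

```bash
mkdir -p pics
cat > h.py <<'E'
import numpy as np, cv2
from station import manip
def snap(n,f=None):
    s=manip.snapshot(n)
    if f: cv2.imwrite('pics/'+f,s['img'])
    return s
def ray(s,px):
    K,d=np.array(s['intrinsics']),np.array(s['dist_coeffs'])
    u=cv2.undistortPoints(np.array([[px]],float),K,d)[0,0]
    R,t=np.array(s['R']),np.array(s['t']).ravel()
    return -R.T@t, R.T@np.array([u[0],u[1],1])
def onz(s,px,z):
    c,r=ray(s,px); return c+r*(z-c[2])/r[2]
def proj(s,X):
    R,t=np.array(s['R']),np.array(s['t']).ravel()
    return cv2.projectPoints(np.array(X,float).reshape(-1,1,3),cv2.Rodrigues(R)[0],t,np.array(s['intrinsics']),np.array(s['dist_coeffs']))[0][:,0]
def tri(a,pa,b,pb):
    c1,r1=ray(a,pa);c2,r2=ray(b,pb)
    l=np.linalg.lstsq(np.c_[r1,-r2],c2-c1,rcond=None)[0]
    p,q=c1+l[0]*r1,c2+l[1]*r2
    return (p+q)/2,np.linalg.norm(p-q)
E
python3 - <<'E'
from h import *
for n in('top','side'):
    s=snap(n,n+'0.png'); print(n,-np.array(s['R']).T@np.array(s['t']).ravel()); print(np.round(s['R'],2),np.array(s['intrinsics'])[0,0])
o=manip.observe(); print(o['ee_pos'],np.round(o['tcp_rot'],3),o['clock'])
E
```

```text
top [ 0.26992175 -0.00515307  1.37035759]
[[-0.03 -1.    0.01]
 [-0.99  0.03 -0.15]
 [ 0.15 -0.01 -0.99]] 460.0249965771925
side [-0.02091179 -0.67463467  1.06677754]
[[ 0.82 -0.58  0.01]
 [-0.43 -0.62 -0.65]
 [ 0.38  0.53 -0.76]] 465.53643766417895
[0.1292486  0.56013339 0.30349355] [[-0.974  0.225 -0.   ]
 [ 0.225  0.974 -0.001]
 [-0.    -0.001 -1.   ]] 0.1
```

View pics/top0.png

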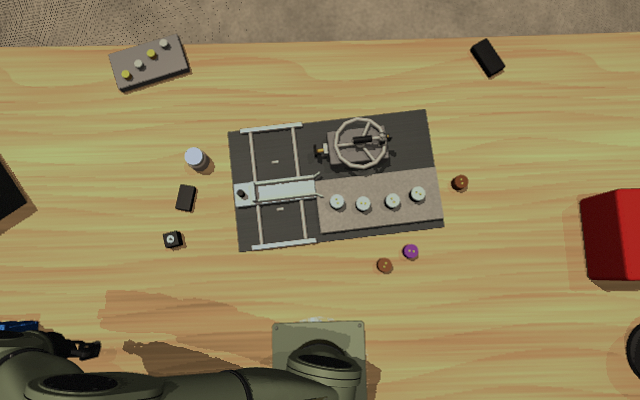

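View pics/side0.png

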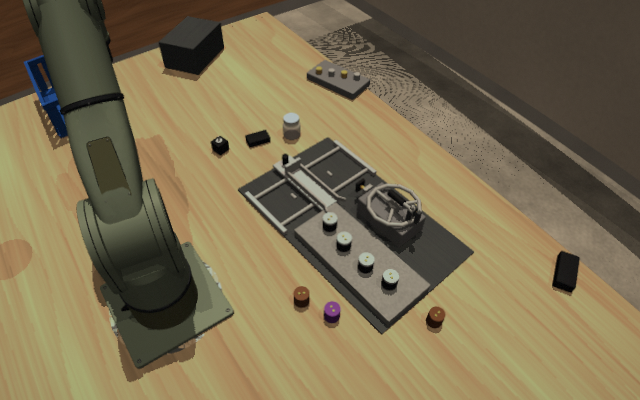

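Top view: four grey-topped cans on the deck at (337,202), (363,204), (392,201) and (418,194). The brown and purple lookalikes at (385,265), (411,252) and (460,183) are off the deck and not meant. The carrier is mid-travel with its handle at (240,193), and the wheel is at (360,142). I'll confirm with an enlarged crop.

Run:
```python
from h import *
i=cv2.imread('pics/top0.png')[100:260,220:450]
cv2.imwrite('pics/top0c.png',cv2.resize(i,None,fx=3.45,fy=3.45,interpolation=cv2.INTER_CUBIC))
i=cv2.imread('pics/side0.png')[130:330,230:480]
cv2.imwrite('pics/side0c.png',cv2.resize(i,None,fx=3,fy=3,interpolation=cv2.INTER_CUBIC))
```

```text
(no output)
```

View pics/top0c.png

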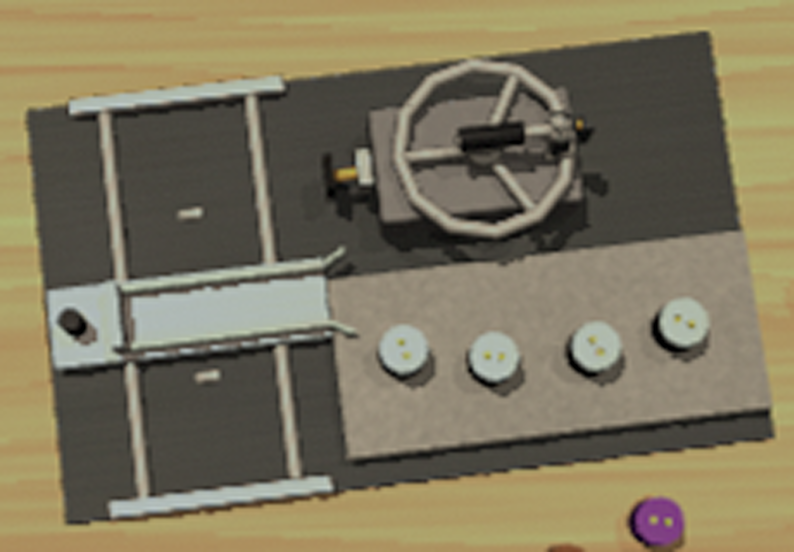

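View pics/side0c.png

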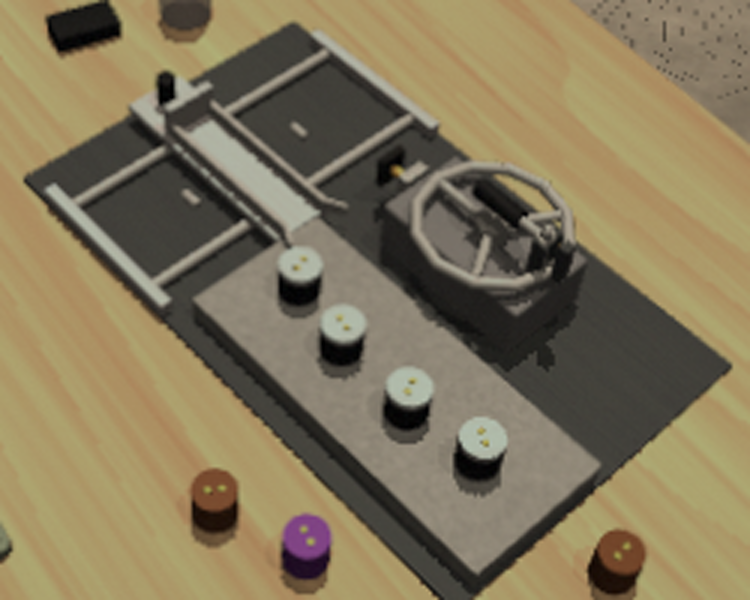

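The crops confirm four cans with light tops and black sleeves on the deck. The folded black grip lies over the hub, with its pivot at crop (563,128).

Run:
```python
from h import *
T=snap('top');S=snap('side')
tp=lambda x,y:(x/3.45+220-.35,y/3.45+100-.35)
sp=lambda x,y:(x/3+230-.33,y/3+130-.33)
# deck corners
ct=np.array([onz(T,tp(*p),.03) for p in[(330,278),(742,232),(771,408),(347,460)]])
cs=np.array([onz(S,sp(*p),.03) for p in[(318,213),(600,464),(472,578),(195,300)]])
for c in(ct,cs):
    print(c.round(3).tolist(),[round(np.linalg.norm(c[i]-c[i-1]),3) for i in range(4)])
C=(ct+cs)/2; m=C.mean(0); y=(C[0]-C[1]+C[3]-C[2]);yaw=np.arctan2(-y[0],y[1]);print('deck mid',m,'yaw deg',np.degrees(yaw))
Rj=np.array([[np.cos(yaw),-np.sin(yaw)],[np.sin(yaw),np.cos(yaw)]])
np.savez('jig.npz',m=m,yaw=yaw)
def show(n,p,e=0): print(n,p.round(4),'rel deck (jig)',(Rj.T@(p-m)[:2]).round(4),round(e,4))
for i,(a,b) in enumerate([((403,350),(300,266)),((494,357),(343,326)),((596,347),(409,388)),((683,322),(482,440))]):
    show('can',onz(T,tp(*a),.07));show('can s',onz(S,sp(*b),.07))
show('handle top',*tri(T,tp(70,316),S,sp(166,76)))
show('handle top z',onz(T,tp(70,316),.0655))
show('hub/rimctr',onz(T,tp(486,148),.09))
show('rim s',onz(S,sp(494,225),.09))
show('grip',*tri(T,tp(491,136),S,sp(502,201)))
show('pivot',onz(T,tp(563,128),.116))
show('pad top',onz(T,tp(327,158),.066))
show('lane mouth',onz(T,tp(328,302),.0295))
show('wall',onz(T,tp(125,316),.0655))
for n,p in [('jar',(196,158)),('brick',(187,198)),('motor',(173,240))]: show(n,onz(T,p,.03))
```

```text
[[0.545, -0.005, 0.03], [0.575, -0.362, 0.03], [0.422, -0.377, 0.03], [0.388, -0.015, 0.03]] [np.float64(0.158), np.float64(0.358), np.float64(0.154), np.float64(0.363)]
[[0.543, 0.001, 0.03], [0.573, -0.361, 0.03], [0.415, -0.377, 0.03], [0.386, -0.018, 0.03]] [np.float64(0.158), np.float64(0.363), np.float64(0.159), np.float64(0.36)]
deck mid [ 0.4808136  -0.18932201  0.03      ] yaw deg 4.87077731377146
can [ 0.4741 -0.064   0.07  ] rel deck (jig) [0.0039 0.1254] 0
can s [ 0.4701 -0.0659  0.07  ] rel deck (jig) [-0.0002  0.1239] 0
can [ 0.4661 -0.1392  0.07  ] rel deck (jig) [-0.0104  0.0511] 0
can s [ 0.4615 -0.1411  0.07  ] rel deck (jig) [-0.0151  0.0496] 0
can [ 0.4721 -0.2242  0.07  ] rel deck (jig) [-0.0116 -0.0341] 0
can s [ 0.4682 -0.2245  0.07  ] rel deck (jig) [-0.0156 -0.034 ] 0
can [ 0.4911 -0.2977  0.07  ] rel deck (jig) [ 0.0011 -0.1088] 0
can s [ 0.4855 -0.2992  0.07  ] rel deck (jig) [-0.0047 -0.1098] 0
handle top [0.5088 0.2135 0.0651] rel deck (jig) [0.0621 0.399 ] 0.0054
handle top z [0.5112 0.2123 0.0655] rel deck (jig) [0.0644 0.3976] 0
hub/rimctr [ 0.6392 -0.138   0.09  ] rel deck (jig) [0.1621 0.0377] 0
rim s [ 0.6343 -0.1412  0.09  ] rel deck (jig) [0.157  0.0349] 0
grip [ 0.6408 -0.1394  0.1178] rel deck (jig) [0.1637 0.0362] 0.0007
pivot [ 0.6468 -0.1989  0.116 ] rel deck (jig) [ 0.1645 -0.0236] 0
pad top [ 0.6411 -0.0054  0.066 ] rel deck (jig) [0.1753 0.1696] 0
lane mouth [ 0.524  -0.0028  0.0295] rel deck (jig) [0.0588 0.1822] 0
wall [0.51   0.1666 0.0655] rel deck (jig) [0.0593 0.3522] 0
jar [0.6221 0.3484 0.03  ] rel deck (jig) [0.1864 0.5238] 0
brick [0.5019 0.3735 0.03  ] rel deck (jig) [0.0688 0.559 ] 0
motor [0.3795 0.412  0.03  ] rel deck (jig) [-0.0499  0.6078] 0
```

```bash
cat >> h.py <<'E'
from scipy.spatial.transform import Rotation as Ro
J=np.load('jig.npz') if __import__('os').path.exists('jig.npz') else None
m=J['m'];yaw=float(J['yaw']);A=np.array([[np.cos(yaw),-np.sin(yaw)],[np.sin(yaw),np.cos(yaw)]])
w=lambda x,y:m[:2]+A@[x,y]      # jig (deck-centred) -> world
j=lambda p:A.T@(np.array(p)[:2]-m[:2])
def go(p,z=None,yw=yaw):
    """shift (cm) and turn (deg) to bring TCP to p, tool down, closing axis (tool y) along angle yw"""
    o=manip.observe();R=np.array(o['tcp_rot'])
    T=np.c_[[-np.sin(yw),np.cos(yw),0],[np.cos(yw),np.sin(yw),0],[0,0,-1]]
    print('shift',(R.T@(np.r_[p[:2],z]-o['ee_pos'])*100).round(2),'rot',np.degrees(Ro.from_matrix(R.T@T).as_rotvec()).round(2))
def st():
    o=manip.observe();print('t',o['clock'],'jig',j(o['ee_pos']).round(4),'z',round(o['ee_pos'][2],4),'F',np.round(o['ft_force'],1),'op',o['opening'],o['gripper_force'])
E
python3 -c "
from h import *
st();go((.509,.213),.25);go((.509,.213),.112);print(np.degrees(np.array(manip.observe()['qpos'])).round())"
```

```text
t 0.2 jig [-0.2866  0.7766] z 0.3036 F [ 1.3 -0.7 -0.5] op 1.0011411041100335 0.0
shift [-44.81 -25.28   5.38] rot [-3.000e-02  2.000e-02  7.213e+01]
shift [-44.81 -25.28  19.18] rot [-3.000e-02  2.000e-02  7.213e+01]
[-79.  40.  -2.  85.   1.  54.  -4.]
```

Request:
{"api": "move_arm", "payload": {
  "series": [
    [0, -5, -3, 0.5, 0, 0, 8],
    [0, -9, -5, 1, 0, 0, 16],
    [0, -14, -8, 2, 0, 0, 24],
    [0, -19, -10.5, 3, 0, 0, 32],
    [0, -23, -13, 4, 0, 0, 40],
    [0, -28, -16, 5, 0, 0, 48],
    [0, -33, -18.5, 5.4, 0, 0, 56],
    [0, -38, -21.5, 5.4, 0, 0, 64]
  ]
}}

```text
clock: 1.0
ee_pos: [0.4225, 0.2915, 0.251]
tcp_rot: [[-0.22, 0.976, -0.0], [0.976, 0.22, -0.0], [-0.0, -0.001, -1.0]]
ft_force: [0.9, 1.3, 0.9]
opening: 0.995
gripper_force: 0.0
```

```bash
python3 -c "
from h import *
st();go((.509,.213),.16);go((.509,.213),.112)"
```

```text
t 1.0 jig [-0.0173  0.4841] z 0.251 F [0.9 1.3 0.9] op 0.9949598233975763 0.0
shift [-9.56  6.72  9.09] rot [-0.03  0.01  7.82]
shift [-9.56  6.72 13.89] rot [-0.03  0.01  7.82]
```

Request:
{"api": "move_arm", "payload": {
  "series": [
    [0, -4, 3, 2, 0, 0, 4],
    [0, -9.3, 6.7, 4, 0, 0, 7.8],
    [0, -9.3, 6.7, 8, 0, 0, 7.8],
    [0, -9.3, 6.7, 9, 0, 0, 7.8],
    [0, -9.3, 6.7, 9, 0, 0, 7.8]
  ]
}}

```text
clock: 1.5
ee_pos: [0.5069, 0.2173, 0.1601]
tcp_rot: [[-0.09, 0.996, -0.003], [0.996, 0.09, -0.001], [-0.001, -0.003, -1.0]]
ft_force: [0.1, -0.2, 0.9]
opening: 0.999
gripper_force: 0.0
```

```bash
python3 -c "
from h import *
st();go((.509,.213),.112)
snap('top','t1.png');s=snap('side');i=s['img'][100:260,230:430];cv2.imwrite('pics/s1.png',cv2.resize(i,None,fx=3,fy=3,interpolation=cv2.INTER_CUBIC))"
```

```text
t 1.5 jig [0.0605 0.403 ] z 0.1601 F [ 0.1 -0.2  0.9] op 0.9992414058807206 0.0
shift [-0.45  0.19  4.81] rot [-0.17  0.04  0.31]
```

View pics/s1.png

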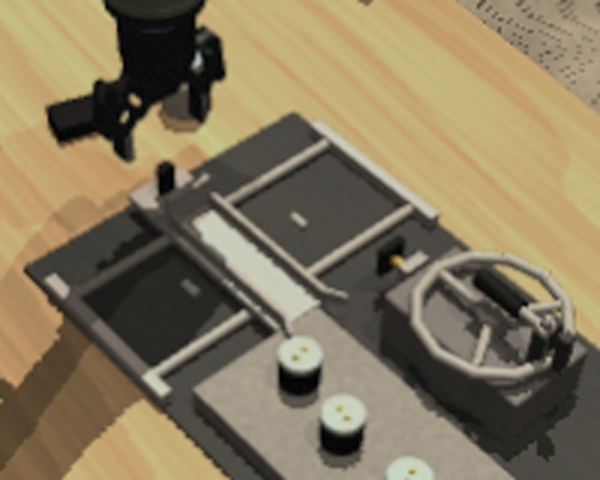

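The gripper hovers over the handle post at crop (166,180), one finger on each side of it. Now descending and gripping.

Request:
{"api": "move_arm", "payload": {
  "series": [
    [0, -0.4, 0.2, 2, 0, 0, 0],
    [0, -0.4, 0.2, 4.8, 0, 0, 0],
    [0, -0.4, 0.2, 4.8, 0, 0, 0],
    [0.75, -0.4, 0.2, 4.8, 0, 0, 0],
    [0.75, -0.4, 0.2, 4.8, 0, 0, 0],
    [0.75, -0.4, 0.2, 4.8, 0, 0, 0],
    [0.75, -0.4, 0.2, 4.8, 0, 0, 0],
    [0.75, -0.4, 0.2, 4.8, 0, 0, 0]
  ]
}}

```text
clock: 2.4
ee_pos: [0.5099, 0.2138, 0.1139]
tcp_rot: [[-0.091, 0.996, 0.0], [0.996, 0.091, 0.0], [0.0, 0.0, -1.0]]
ft_force: [1.4, 0.2, 0.5]
opening: 0.254
gripper_force: 0.2
```

```bash
python3 -c "
from h import *
st()"
```

```text
t 2.4 jig [0.0633 0.3992] z 0.1139 F [1.4 0.2 0.5] op 0.25392397974664604 0.15917379409074783
```

Request:
{"api": "move_arm", "payload": {
  "series": [
    [0.75, 0, -1, 0, 0, 0, 0],
    [0.75, 0, -2, 0, 0, 0, 0],
    [0.75, 0, -3, 0, 0, 0, 0],
    [0.75, 0, -4, 0, 0, 0, 0],
    [0.75, 0, -4.5, 0, 0, 0, 0],
    [0.75, 0, -5, 0, 0, 0, 0],
    [0.75, 0, -5.3, 0, 0, 0, 0],
    [0.75, 0, -5.3, 0, 0, 0, 0]
  ]
}}

```text
clock: 3.2
ee_pos: [0.4573, 0.2089, 0.1135]
tcp_rot: [[-0.091, 0.996, 0.001], [0.996, 0.091, 0.0], [0.0, 0.001, -1.0]]
ft_force: [1.3, 0.2, 1.2]
opening: 0.25
gripper_force: 0.7
```

Request:
{"api": "move_arm", "payload": {
  "series": [
    [0.75, 0, -0.2, 0, 0, 0, 0],
    [0.75, 0, -0.4, 0, 0, 0, 0],
    [0.75, 0, -0.6, 0, 0, 0, 0],
    [0.75, 0, -0.6, 0, 0, 0, 0]
  ]
}}

```text
clock: 3.6
ee_pos: [0.4506, 0.2083, 0.1133]
tcp_rot: [[-0.091, 0.996, -0.001], [0.996, 0.091, -0.0], [-0.0, -0.001, -1.0]]
ft_force: [0.3, 0.1, -0.3]
opening: 0.253
gripper_force: 0.0
```

```bash
python3 -c "
from h import *
st()"
```

```text
t 3.6 jig [0.0036 0.3987] z 0.1133 F [ 0.3  0.1 -0.3] op 0.2527779115348281 0.0
```

Request:
{"api": "move_arm", "payload": {
  "series": [
    [0.75, 0, -0.2, 0, 0, 0, 0],
    [0.75, 0, -0.4, 0, 0, 0, 0],
    [0.75, 0, -0.4, 0, 0, 0, 0]
  ]
}}

```text
clock: 3.9
ee_pos: [0.4467, 0.2079, 0.1134]
tcp_rot: [[-0.091, 0.996, -0.001], [0.996, 0.091, -0.0], [-0.0, -0.001, -1.0]]
ft_force: [0.1, -0.1, 0.2]
opening: 0.25
gripper_force: 0.0
```

```bash
python3 -c "
from h import *
st()"
```

```text
t 3.9 jig [-3.000e-04  3.987e-01] z 0.1134 F [ 0.1 -0.1  0.2] op 0.24970471634817368 0.0
```

Request:
{"api": "move_arm", "payload": {
  "series": [
    [0.75, 0, -0.2, 0, 0, 0, 0],
    [0.75, 0, -0.4, 0, 0, 0, 0],
    [0.75, 0, -0.4, 0, 0, 0, 0]
  ]
}}

```text
clock: 4.2
ee_pos: [0.4448, 0.2078, 0.1136]
tcp_rot: [[-0.09, 0.996, 0.004], [0.996, 0.09, 0.001], [0.0, 0.004, -1.0]]
ft_force: [12.1, 1.4, -7.0]
opening: 0.25
gripper_force: 6.2
```

```bash
python3 -c "
from h import *
st()
s=snap('top','t2.png');i=s['img'][100:260,220:450];cv2.imwrite('pics/t2c.png',cv2.resize(i,None,fx=3.45,fy=3.45,interpolation=cv2.INTER_CUBIC))"
```

```text
t 4.2 jig [-0.0022  0.3987] z 0.1136 F [12.1  1.4 -7. ] op 0.24955147839209227 6.156230270862579
```

View pics/t2c.png

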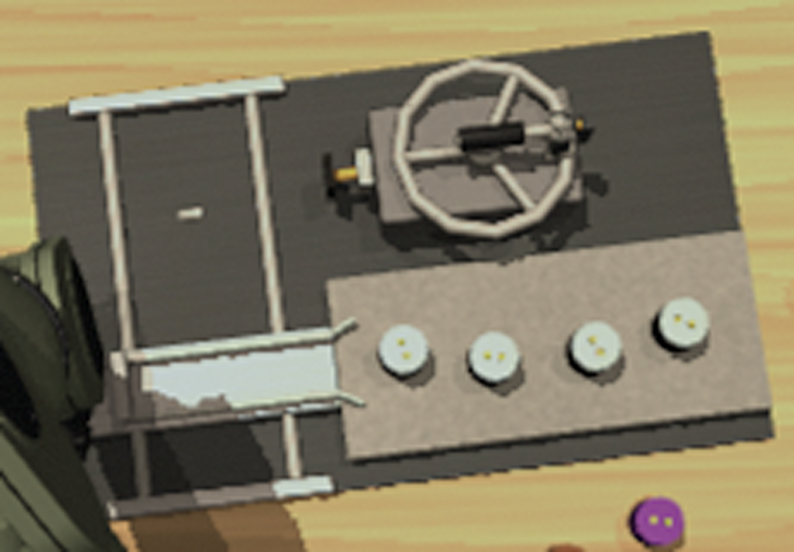

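Carrier is on the hard stop: 12 N reaction, and the lane in the picture sits in front of the deck end. Lane centreline is at about jig x = -0.001. Backing off.

Request:
{"api": "move_arm", "payload": {
  "series": [
    [0.75, 0, 0.2, 0, 0, 0, 0],
    [0, 0, 0.2, 0, 0, 0, 0],
    [0, 0, 0.2, 0, 0, 0, 0],
    [0, 0, 0.2, 0, 0, 0, 0],
    [0, 0, 0.2, -4, 0, 0, 0],
    [0, 0, 0.2, -8, 0, 0, 0],
    [0, 0, 0.2, -8, 0, 0, 0]
  ]
}}

```text
clock: 4.95
ee_pos: [0.446, 0.2082, 0.1972]
tcp_rot: [[-0.091, 0.996, 0.005], [0.996, 0.091, 0.002], [0.002, 0.005, -1.0]]
ft_force: [-0.1, 0.5, -0.6]
opening: 1.0
gripper_force: 0.0
```

```bash
python3 -c "
from h import *
st();go(w(.002,.1247),.19);go(w(.002,.1247),.12)"
```

```text
t 4.95 jig [-0.0009  0.399 ] z 0.1972 F [-0.1  0.5 -0.6] op 0.9997725482866721 0.0
shift [-27.44   0.13   0.67] rot [ 0.28 -0.11  0.33]
shift [-27.45   0.1    7.67] rot [ 0.28 -0.11  0.33]
```

Request:
{"api": "move_arm", "payload": {
  "series": [
    [0, -5, 0, 0, 0, 0, 0.3],
    [0, -10, 0, 0, 0, 0, 0.3],
    [0, -15, 0, 0, 0, 0, 0.3],
    [0, -19, 0, 0.3, 0, 0, 0.3],
    [0, -23, 0.1, 0.6, 0, 0, 0.3],
    [0, -27.4, 0.1, 0.6, 0, 0, 0.3],
    [0, -27.4, 0.1, 0.6, 0, 0, 0.3],
    [0, -27.4, 0.1, 0.6, 0, 0, 0.3]
  ]
}}

```text
clock: 5.75
ee_pos: [0.4708, -0.0654, 0.1872]
tcp_rot: [[-0.084, 0.996, -0.001], [0.996, 0.084, 0.0], [0.0, -0.001, -1.0]]
ft_force: [0.4, 0.9, 0.7]
opening: 1.0
gripper_force: 0.0
```

```bash
python3 -c "
from h import *
st();go(w(.002,.1247),.12)
s=snap('side');i=s['img'][100:300,230:480];cv2.imwrite('pics/s2.png',cv2.resize(i,None,fx=3,fy=3,interpolation=cv2.INTER_CUBIC))"
```

```text
t 5.75 jig [0.0005 0.1243] z 0.1872 F [0.4 0.9 0.7] op 0.9998963287669348 0.0
shift [0.04 0.15 6.72] rot [-0.03 -0.02 -0.06]
```

View pics/s2.png

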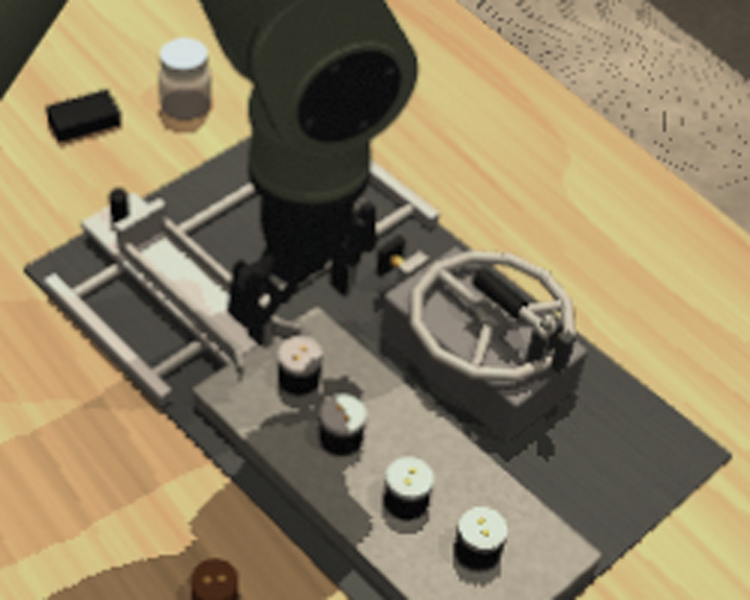

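Gripper hovers over the can nearest the lane at crop (300,360), fingers on both x sides. The other three cans are unmoved. Descending and gripping.

Request:
{"api": "move_arm", "payload": {
  "series": [
    [0, 0, 0.15, 3.5, 0, 0, 0],
    [0, 0, 0.15, 6.7, 0, 0, 0],
    [0, 0, 0.15, 6.7, 0, 0, 0],
    [0.6, 0, 0.15, 6.7, 0, 0, 0],
    [0.6, 0, 0.15, 6.7, 0, 0, 0],
    [0.6, 0, 0.15, 6.7, 0, 0, 0],
    [0.6, 0, 0.15, 6.7, 0, 0, 0],
    [0.6, 0, 0.15, 6.7, 0, 0, 0]
  ]
}}

```text
clock: 6.6
ee_pos: [0.4729, -0.0647, 0.1219]
tcp_rot: [[-0.086, 0.996, 0.002], [0.996, 0.086, -0.0], [-0.0, 0.002, -1.0]]
ft_force: [-3.3, 1.7, 20.2]
opening: 0.446
gripper_force: 57.9
```

```bash
python3 -c "
from h import *
st();go(w(-.001,.180),.12);go(w(-.001,.335),.12)"
```

```text
t 6.6 jig [0.0027 0.1248] z 0.1219 F [-3.3  1.7 20.2] op 0.44585647703238523 57.93464183807373
shift [ 5.52 -0.37  0.19] rot [0.11 0.01 0.05]
shift [21.02 -0.35  0.18] rot [0.11 0.01 0.05]
```

Request:
{"api": "move_arm", "payload": {
  "series": [
    [0.6, 0, 0, -0.4, 0, 0, 0],
    [0.6, 0, -0.3, -0.4, 0, 0, 0],
    [0.6, 2, -0.3, -0.4, 0, 0, 0],
    [0.6, 3, -0.3, -0.4, 0, 0, 0],
    [0.6, 4, -0.3, -0.4, 0, 0, 0],
    [0.6, 4, -0.3, -0.4, 0, 0, 0]
  ]
}}

```text
clock: 7.2
ee_pos: [0.466, -0.0241, 0.1245]
tcp_rot: [[-0.087, 0.996, -0.0], [0.996, 0.087, 0.0], [0.0, -0.0, -1.0]]
ft_force: [-0.0, -0.4, -0.6]
opening: 0.444
gripper_force: 60.3
```

```bash
python3 -c "
from h import *
st();go(w(-.001,.335),.124)
snap('top','t3.png');s=snap('side','s3.png')"
```

```text
t 7.2 jig [-0.0007  0.1659] z 0.1245 F [-0.  -0.4 -0.6] op 0.444408598203505 60.270323753356934
shift [1.691e+01 1.000e-02 5.000e-02] rot [-0.01 -0.02  0.14]
```

Request:
{"api": "move_arm", "payload": {
  "series": [
    [0.6, 1.5, 0, 0, 0, 0, 0],
    [0.6, 3, 0, 0, 0, 0, 0],
    [0.6, 4.5, 0, 0, 0, 0, 0],
    [0.6, 6, 0, 0, 0, 0, 0],
    [0.6, 7, 0, 0, 0, 0, 0]
  ]
}}

```text
clock: 7.8
ee_pos: [0.4601, 0.0448, 0.1245]
tcp_rot: [[-0.085, 0.996, 0.0], [0.996, 0.085, -0.0], [-0.0, 0.0, -1.0]]
ft_force: [0.5, 0.1, -1.8]
opening: 0.444
gripper_force: 60.3
```

```bash
python3 -c "
from h import *
st();go(w(-.001,.334),.124)
s=snap('side');i=s['img'][110:260,230:430];cv2.imwrite('pics/s4.png',cv2.resize(i,None,fx=4,fy=4,interpolation=cv2.INTER_CUBIC))"
```

```text
t 7.8 jig [-0.0007  0.235 ] z 0.1245 F [ 0.5  0.1 -1.8] op 0.44372803905516595 60.27233004570007
shift [ 9.9  -0.02  0.04] rot [0.   0.01 0.03]
```

View pics/s4.png

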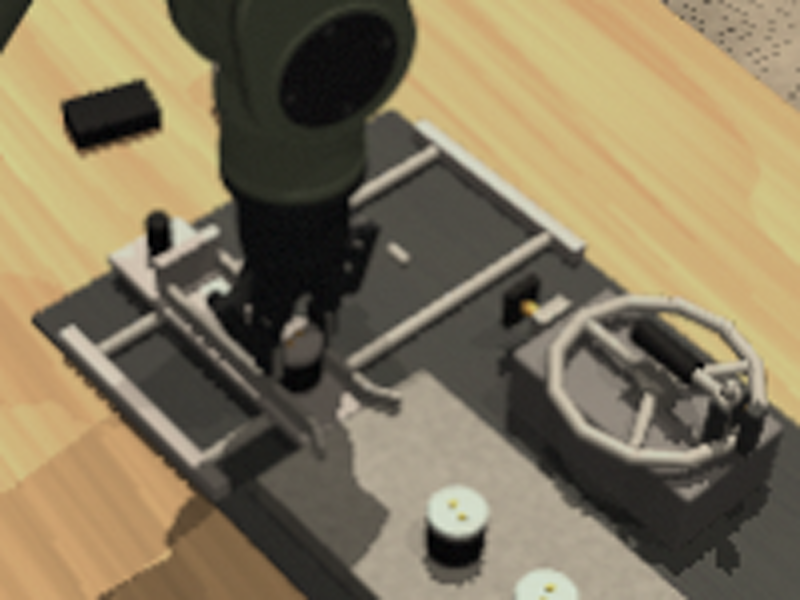

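The can (crop (302,350)) is held upright inside the lane between the rails. Going deeper and releasing.

Request:
{"api": "move_arm", "payload": {
  "series": [
    [0.6, 3, 0, 0, 0, 0, 0],
    [0.6, 6, 0, 0, 0, 0, 0],
    [0.6, 8, 0, 0, 0, 0, 0],
    [0.6, 9.6, 0, 0, 0, 0, 0],
    [0.6, 9.6, 0, 0.3, 0, 0, 0],
    [0.6, 9.6, 0, 0.3, 0, 0, 0]
  ]
}}

```text
clock: 8.45
ee_pos: [0.4523, 0.1401, 0.1215]
tcp_rot: [[-0.086, 0.996, 0.001], [0.996, 0.086, 0.0], [0.0, 0.001, -1.0]]
ft_force: [0.0, 0.6, 0.7]
opening: 0.448
gripper_force: 60.8
```

Request:
{"api": "move_arm", "payload": {
  "series": [
    [0.3, 0, 0, 0, 0, 0, 0],
    [0.2, 0, 0, 0, 0, 0, 0],
    [0.2, 0, 0, 0, 0, 0, 0],
    [0.2, 0, 0, -3, 0, 0, 0],
    [0, 0, 0, -7, 0, 0, 0],
    [0, -5, 0, -7, 0, 0, 0],
    [0, -10, 0, -7, 0, 0, 0],
    [0, -15, 0, -7, 0, 0, 0]
  ]
}}

```text
clock: 9.25
ee_pos: [0.4647, -0.0111, 0.1917]
tcp_rot: [[-0.086, 0.996, 0.001], [0.996, 0.086, -0.0], [-0.0, 0.001, -1.0]]
ft_force: [1.0, -0.1, -0.2]
opening: 1.002
gripper_force: 0.0
```

```bash
python3 -c "
from h import *
st();go(w(-.0115,.05),.195);go(w(-.0115,.05),.12)
"
```

```text
t 9.25 jig [-0.001   0.1789] z 0.1917 F [ 1.  -0.1 -0.2] op 1.001830563247332 0.0
shift [-12.89  -1.07  -0.32] rot [0.03 0.02 0.08]
shift [-12.89  -1.08   7.18] rot [0.03 0.02 0.08]
```

```bash
cat >> h.py <<'E'
def cans():
    for n in('top','side'):
        s=snap(n,n+'_last.png');h=cv2.cvtColor(s['img'],cv2.COLOR_BGR2HSV)
        k=((h[...,2]>165)&(h[...,1]<60)).astype(np.uint8)
        N,_,S,c=cv2.connectedComponentsWithStats(k)
        for i in range(1,N):
            if 40<S[i,4]<400:
                p=j(onz(s,c[i],.07))
                if abs(p[0])<.1 and -.2<p[1]<.36: print(n,p.round(4),S[i,4],c[i].round(0))
E
python3 -c "
from h import *
cans()"
```

```text
top [ 0.0025 -0.1106] 142 [418. 192.]
top [-0.0092 -0.0347] 139 [393. 199.]
top [-0.0083  0.0505] 141 [363. 202.]
side [0.0089 0.3273] 126 [286. 175.]
side [-0.0242  0.2138] 280 [302. 203.]
```

Request:
{"api": "move_arm", "payload": {
  "series": [
    [0, -5, -0.5, 0, 0, 0, 0],
    [0, -10, -1, 0, 0, 0, 0],
    [0, -12.9, -1.05, 0, 0, 0, 0],
    [0, -12.9, -1.05, 4, 0, 0, 0],
    [0, -12.9, -1.05, 7.1, 0, 0, 0],
    [0, -12.9, -1.05, 7.1, 0, 0, 0],
    [0.6, -12.9, -1.05, 7.1, 0, 0, 0],
    [0.6, -12.9, -1.05, 7.1, 0, 0, 0]
  ]
}}

```text
clock: 10.15
ee_pos: [0.4658, -0.1388, 0.1219]
tcp_rot: [[-0.086, 0.996, 0.002], [0.996, 0.086, -0.001], [-0.001, 0.001, -1.0]]
ft_force: [-0.9, 0.1, 0.5]
opening: 0.69
gripper_force: 0.0
```

Request:
{"api": "move_arm", "payload": {
  "series": [
    [0.6, 0, 0, 0, 0, 0, 0],
    [0.6, 0, 0, 0, 0, 0, 0],
    [0.6, 0, 0, 0, 0, 0, 0],
    [0.6, 0, 0, -0.4, 0, 0, 0],
    [0.6, 0, 0, -0.4, 0, 0, 0]
  ]
}}

```text
clock: 10.65
ee_pos: [0.4656, -0.1387, 0.1254]
tcp_rot: [[-0.086, 0.996, 0.001], [0.996, 0.086, -0.0], [-0.001, 0.001, -1.0]]
ft_force: [0.2, 0.2, -1.3]
opening: 0.446
gripper_force: 60.2
```

```bash
python3 -c "
from h import *
st();go(w(-.001,.165),.124);go(w(-.001,.289),.124)
"
```

```text
t 10.65 jig [-0.0109  0.0517] z 0.1254 F [ 0.2  0.2 -1.3] op 0.44624344195050586 60.20893335342407
shift [11.33  0.99  0.13] rot [0.07 0.03 0.04]
shift [23.73  1.    0.13] rot [0.07 0.03 0.04]
```

Request:
{"api": "move_arm", "payload": {
  "series": [
    [0.6, 2, 0.5, 0, 0, 0, 0],
    [0.6, 5, 1, 0, 0, 0, 0],
    [0.6, 8, 1, 0.1, 0, 0, 0],
    [0.6, 11, 1, 0.1, 0, 0, 0],
    [0.6, 14, 1, 0.1, 0, 0, 0],
    [0.6, 17, 1, 0.1, 0, 0, 0],
    [0.6, 20, 1, 0.1, 0, 0, 0],
    [0.6, 21.5, 1, 0.1, 0, 0, 0]
  ]
}}

```text
clock: 11.45
ee_pos: [0.4565, 0.0789, 0.1236]
tcp_rot: [[-0.088, 0.996, -0.0], [0.996, 0.088, 0.001], [0.001, 0.0, -1.0]]
ft_force: [-0.4, -1.6, -1.2]
opening: 0.443
gripper_force: 60.5
```

Request:
{"api": "move_arm", "payload": {
  "series": [
    [0.6, 0.8, 0, 0, 0, 0, 0],
    [0.6, 1.5, 0, 0, 0, 0, 0],
    [0.6, 2.3, 0, 0, 0, 0, 0],
    [0.6, 2.3, 0, 0.3, 0, 0, 0],
    [0.6, 2.3, 0, 0.3, 0, 0, 0]
  ]
}}

```text
clock: 11.95
ee_pos: [0.4556, 0.1, 0.1214]
tcp_rot: [[-0.086, 0.996, 0.002], [0.996, 0.086, 0.002], [0.002, 0.003, -1.0]]
ft_force: [-0.8, 11.4, 27.6]
opening: 0.444
gripper_force: 63.6
```

Request:
{"api": "move_arm", "payload": {
  "series": [
    [0.3, 0, 0, 0, 0, 0, 0],
    [0.2, 0, 0, 0, 0, 0, 0],
    [0.2, 0, 0, 0, 0, 0, 0],
    [0.2, 0, 0, -3, 0, 0, 0],
    [0, 0, 0, -7, 0, 0, 0],
    [0, -5, 0, -7, 0, 0, 0],
    [0, -10, 0, -7, 0, 0, 0],
    [0, -15, 0, -7, 0, 0, 0]
  ]
}}

```text
clock: 12.75
ee_pos: [0.4677, -0.052, 0.1906]
tcp_rot: [[-0.086, 0.996, 0.0], [0.996, 0.086, -0.0], [-0.0, 0.0, -1.0]]
ft_force: [1.6, -0.2, -0.2]
opening: 1.001
gripper_force: 0.0
```

```bash
python3 -c "
from h import *
st();cans();go(w(-.0115,-.034),.12)
"
```

```text
t 12.75 jig [-0.0014  0.138 ] z 0.1906 F [ 1.6 -0.2 -0.2] op 1.0009213520752844 0.0
top [0.0872 0.3485] 199 [256. 181.]
top [ 0.0025 -0.1105] 140 [418. 192.]
top [-0.0091 -0.0349] 139 [393. 199.]
top [-0.0868  0.3562] 85 [259. 242.]
side [0.0081 0.3201] 330 [288. 176.]
side [-0.025   0.2072] 138 [303. 205.]
shift [-16.66  -0.79   7.11] rot [ 0.01  0.19 -0.52]
```

Request:
{"api": "move_arm", "payload": {
  "series": [
    [0, -5, -0.3, 0, 0, 0, 0],
    [0, -10, -0.6, 0, 0, 0, 0],
    [0, -14, -0.8, 0, 0, 0, 0],
    [0, -16.7, -0.8, 0, 0, 0, 0],
    [0, -16.7, -0.8, 4, 0, 0, 0],
    [0, -16.7, -0.8, 7, 0, 0, 0],
    [0, -16.7, -0.8, 7, 0, 0, 0],
    [0.6, -16.7, -0.8, 7, 0, 0, 0]
  ]
}}

```text
clock: 13.65
ee_pos: [0.474, -0.2172, 0.121]
tcp_rot: [[-0.085, 0.996, -0.001], [0.996, 0.085, 0.0], [0.0, -0.001, -1.0]]
ft_force: [-0.7, 0.5, 0.6]
opening: 0.857
gripper_force: 0.0
```

Request:
{"api": "move_arm", "payload": {
  "series": [
    [0.6, 0, 0, 0, 0, 0, 0],
    [0.6, 0, 0, 0, 0, 0, 0],
    [0.6, 0, 0, 0, 0, 0, 0],
    [0.6, 0, 0, 0, 0, 0, 0],
    [0.6, 0, 0, -0.4, 0, 0, 0],
    [0.6, 0, 0, -0.4, 0, 0, 0]
  ]
}}

```text
clock: 14.25
ee_pos: [0.4743, -0.2174, 0.1254]
tcp_rot: [[-0.086, 0.996, 0.001], [0.996, 0.086, -0.001], [-0.001, 0.001, -1.0]]
ft_force: [-0.2, 0.3, -1.5]
opening: 0.441
gripper_force: 60.2
```

```bash
python3 -c "
from h import *
st();go(w(-.001,.165),.124);go(w(-.001,.249),.124)
"
```

```text
t 14.25 jig [-0.0088 -0.0274] z 0.1254 F [-0.2  0.3 -1.5] op 0.4412031812299064 60.197514295578
shift [19.24  0.8   0.13] rot [0.06 0.04 0.04]
shift [27.64  0.8   0.12] rot [0.06 0.04 0.04]
```

Request:
{"api": "move_arm", "payload": {
  "series": [
    [0.6, 3, 0.4, 0, 0, 0, 0],
    [0.6, 6, 0.8, 0, 0, 0, 0],
    [0.6, 9, 0.8, 0.1, 0, 0, 0],
    [0.6, 12, 0.8, 0.1, 0, 0, 0],
    [0.6, 15, 0.8, 0.1, 0, 0, 0],
    [0.6, 18, 0.8, 0.1, 0, 0, 0],
    [0.6, 20, 0.8, 0.1, 0, 0, 0],
    [0.6, 20, 0.8, 0.1, 0, 0, 0]
  ]
}}

```text
clock: 15.05
ee_pos: [0.4648, -0.0146, 0.1236]
tcp_rot: [[-0.089, 0.996, -0.0], [0.996, 0.089, 0.001], [0.001, 0.0, -1.0]]
ft_force: [0.4, -0.2, -1.1]
opening: 0.447
gripper_force: 60.4
```

```bash
python3 -c "
from h import *
st();go(w(-.001,.256),.124)
cans();i=cv2.imread('pics/side_last.png')[110:260,230:430];cv2.imwrite('pics/s5.png',cv2.resize(i,None,fx=4,fy=4,interpolation=cv2.INTER_CUBIC))"
```

```text
t 15.05 jig [-0.0011  0.1754] z 0.1236 F [ 0.4 -0.2 -1.1] op 0.4469667125083414 60.35259962081909
shift [ 8.06  0.04 -0.03] rot [ 0.   -0.07  0.25]
top [ 0.0023 -0.1105] 140 [418. 192.]
top [-0.0894  0.3583] 68 [258. 243.]
side [0.0022 0.3107] 218 [288. 179.]
```

View pics/s5.png

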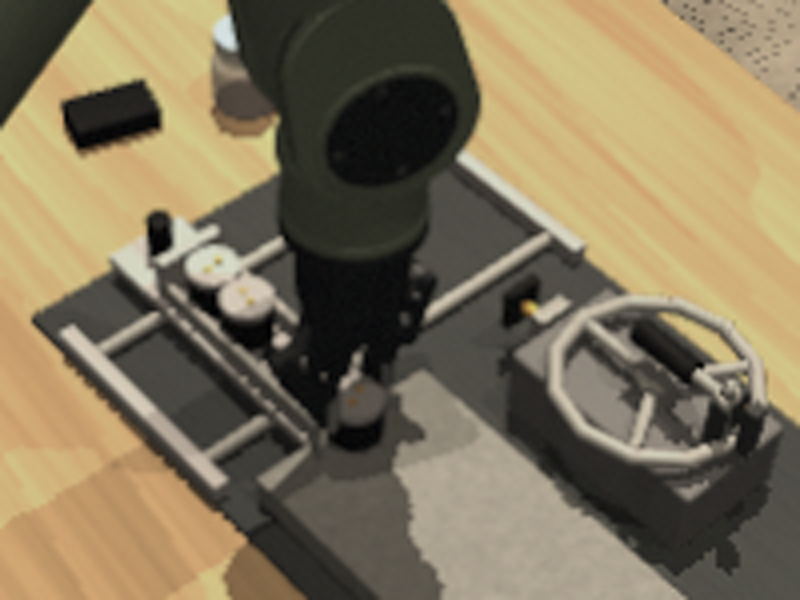

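Two cans stand upright in the lane at crop (212,265) and (246,298). The third is held at the mouth (360,405). Continuing.

Request:
{"api": "move_arm", "payload": {
  "series": [
    [0.6, 2, 0, 0, 0, 0, 0],
    [0.6, 4, 0, 0, 0, 0, 0],
    [0.6, 6, 0, 0, 0, 0, 0],
    [0.6, 7, 0, 0, 0, 0, 0],
    [0.6, 8, 0, 0, 0, 0, 0],
    [0.6, 8, 0, 0.2, 0, 0, 0],
    [0.6, 8, 0, 0.2, 0, 0, 0]
  ]
}}

```text
clock: 15.85
ee_pos: [0.4583, 0.0621, 0.1216]
tcp_rot: [[-0.086, 0.996, 0.001], [0.996, 0.086, 0.0], [0.0, 0.001, -1.0]]
ft_force: [0.3, 2.6, 3.4]
opening: 0.444
gripper_force: 61.3
```

Request:
{"api": "move_arm", "payload": {
  "series": [
    [0.3, 0, 0, 0, 0, 0, 0],
    [0.2, 0, 0, 0, 0, 0, 0],
    [0.2, 0, 0, 0, 0, 0, 0],
    [0.2, 0, 0, -3, 0, 0, 0],
    [0, 0, 0, -7, 0, 0, 0],
    [0, -5, 0, -7, 0, 0, 0],
    [0, -10, 0, -7, 0, 0, 0],
    [0, -10, 0, -7, 0, 0, 0]
  ]
}}

```text
clock: 16.65
ee_pos: [0.4666, -0.044, 0.1919]
tcp_rot: [[-0.077, 0.997, 0.001], [0.997, 0.077, -0.003], [-0.003, 0.001, -1.0]]
ft_force: [0.3, 1.9, -0.3]
opening: 0.999
gripper_force: 0.0
```

```bash
python3 -c "
from h import *
st();cans();go(w(-.0,-.1105),.12)
"
```

```text
t 16.65 jig [-0.0018  0.146 ] z 0.1919 F [ 0.3  1.9 -0.3] op 0.9989073323026982 0.0
top [ 0.0026 -0.1107] 143 [418. 192.]
side [0.0067 0.3118] 233 [289. 178.]
side [-0.0225  0.1725] 75 [312. 212.]
shift [-26.2    0.2    7.15] rot [-0.    0.01 -0.12]
```

Request:
{"api": "move_arm", "payload": {
  "series": [
    [0, -5, 0, 0, 0, 0, 0],
    [0, -10, 0, 0, 0, 0, 0],
    [0, -15, 0.1, 0, 0, 0, 0],
    [0, -20, 0.2, 0, 0, 0, 0],
    [0, -24, 0.2, 0, 0, 0, 0],
    [0, -26.2, 0.2, 0, 0, 0, 0],
    [0, -26.2, 0.2, 0, 0, 0, 0],
    [0, -26.2, 0.2, 0, 0, 0, 0]
  ]
}}

```text
clock: 17.55
ee_pos: [0.4913, -0.2969, 0.1911]
tcp_rot: [[-0.087, 0.996, -0.0], [0.996, 0.087, 0.001], [0.001, -0.0, -1.0]]
ft_force: [-0.1, 0.7, -0.5]
opening: 1.0
gripper_force: 0.0
```

```bash
python3 -c "
from h import *
st();go(w(-.0,-.1105),.12);cans()
"
```

```text
t 17.55 jig [ 0.0013 -0.1081] z 0.1911 F [-0.1  0.7 -0.5] op 1.0000244803557226 0.0
shift [-0.25 -0.13  7.11] rot [-0.02 -0.05  0.09]
top [-0.0286  0.123 ] 48 [339. 212.]
top [-0.0949  0.297 ] 294 [280. 242.]
side [-0.0012 -0.1063] 123 [390. 275.]
side [ 0.0434 -0.1758] 79 [423. 283.]
side [-0.0857 -0.113 ] 121 [368. 296.]
side [-0.0116 -0.1832] 99 [410. 298.]
```

Request:
{"api": "move_arm", "payload": {
  "series": [
    [0, -0.2, -0.1, 4, 0, 0, 0],
    [0, -0.2, -0.1, 7, 0, 0, 0],
    [0, -0.2, -0.1, 7, 0, 0, 0],
    [0.6, -0.2, -0.1, 7, 0, 0, 0],
    [0.6, -0.2, -0.1, 7, 0, 0, 0],
    [0.6, -0.2, -0.1, 7, 0, 0, 0],
    [0.6, -0.2, -0.1, 7, 0, 0, 0],
    [0.6, -0.2, -0.1, 7, 0, 0, 0]
  ]
}}

```text
clock: 18.45
ee_pos: [0.4907, -0.3003, 0.1231]
tcp_rot: [[-0.086, 0.996, 0.002], [0.996, 0.086, -0.001], [-0.001, 0.002, -1.0]]
ft_force: [-1.8, 1.8, 15.5]
opening: 0.446
gripper_force: 58.5
```

Request:
{"api": "move_arm", "payload": {
  "series": [
    [0.6, 0, 0, -0.4, 0, 0, 0],
    [0.6, 2, 0, -0.4, 0, 0, 0],
    [0.6, 5, 0, -0.4, 0, 0, 0],
    [0.6, 8, 0, -0.3, 0, 0, 0],
    [0.6, 12, 0, -0.3, 0, 0, 0],
    [0.6, 16, 0, -0.3, 0, 0, 0],
    [0.6, 20, 0, -0.3, 0, 0, 0],
    [0.6, 20, 0, -0.3, 0, 0, 0]
  ]
}}

```text
clock: 19.25
ee_pos: [0.4732, -0.0959, 0.125]
tcp_rot: [[-0.092, 0.996, -0.0], [0.996, 0.092, 0.003], [0.003, 0.0, -1.0]]
ft_force: [0.8, -0.4, -1.7]
opening: 0.445
gripper_force: 60.4
```

```bash
python3 -c "
from h import *
st();go(w(-.001,.209),.124)
"
```

```text
t 19.25 jig [0.0003 0.0937] z 0.125 F [ 0.8 -0.4 -1.7] op 0.44511096590737187 60.365413427352905
shift [11.53 -0.05  0.13] rot [ 0.   -0.15  0.38]
```

Request:
{"api": "move_arm", "payload": {
  "series": [
    [0.6, 2, -0.1, 0, 0, 0, 0],
    [0.6, 4, -0.1, 0, 0, 0, 0],
    [0.6, 6, -0.1, 0, 0, 0, 0],
    [0.6, 8, -0.1, 0, 0, 0, 0],
    [0.6, 9.5, -0.1, 0, 0, 0, 0],
    [0.6, 10.5, -0.1, 0, 0, 0, 0],
    [0.6, 11, -0.1, 0, 0, 0, 0],
    [0.6, 11, -0.1, 0, 0, 0, 0]
  ]
}}

```text
clock: 20.05
ee_pos: [0.4628, 0.0086, 0.1246]
tcp_rot: [[-0.086, 0.996, 0.0], [0.996, 0.086, -0.0], [-0.0, 0.0, -1.0]]
ft_force: [0.1, -0.0, -1.0]
opening: 0.445
gripper_force: 60.4
```

```bash
python3 -c "
from h import *
st()
cans();i=cv2.imread('pics/side_last.png')[110:260,230:430];cv2.imwrite('pics/s6.png',cv2.resize(i,None,fx=4,fy=4,interpolation=cv2.INTER_CUBIC))"
```

```text
t 20.05 jig [-0.0011  0.1988] z 0.1246 F [ 0.1 -0.  -1. ] op 0.44508696844692264 60.363417863845825
side [2.000e-04 3.127e-01] 183 [287. 179.]
```

View pics/s6.png

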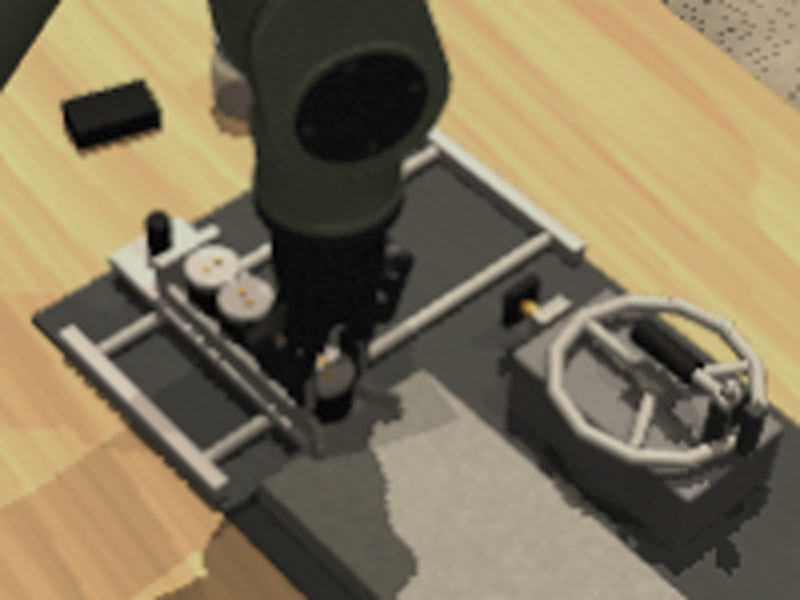

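The fourth can is held in the mouth at (335,365), with the earlier ones upright behind it. A bit deeper, then release.

Request:
{"api": "move_arm", "payload": {
  "series": [
    [0.6, 0.5, 0, 0, 0, 0, 0],
    [0.6, 1, 0, 0, 0, 0, 0],
    [0.6, 1.2, 0, 0, 0, 0, 0],
    [0.6, 1.2, 0, 0.2, 0, 0, 0],
    [0.6, 1.2, 0, 0.2, 0, 0, 0]
  ]
}}

```text
clock: 20.65
ee_pos: [0.4618, 0.0209, 0.1226]
tcp_rot: [[-0.086, 0.996, 0.001], [0.996, 0.086, 0.0], [0.0, 0.001, -1.0]]
ft_force: [0.8, 2.5, 6.8]
opening: 0.443
gripper_force: 61.4
```

Request:
{"api": "move_arm", "payload": {
  "series": [
    [0.3, 0, 0, 0, 0, 0, 0],
    [0.2, 0, 0, 0, 0, 0, 0],
    [0.2, 0, 0, 0, 0, 0, 0],
    [0.2, 0, 0, -3, 0, 0, 0],
    [0, 0, 0, -7, 0, 0, 0],
    [0, -5, 0, -9, 0, 0, 0],
    [0, -10, 0, -11, 0, 0, 0],
    [0, -15, 0, -13, 0, 0, 0]
  ]
}}

```text
clock: 21.45
ee_pos: [0.4734, -0.1198, 0.2492]
tcp_rot: [[-0.086, 0.996, 0.0], [0.996, 0.086, -0.0], [-0.0, 0.0, -1.0]]
ft_force: [0.0, 0.8, -0.5]
opening: 0.999
gripper_force: 0.0
```

```bash
python3 -c "
from h import *
st()
cans();i=cv2.imread('pics/side_last.png')[110:260,230:430];i=cv2.resize(i,None,fx=3,fy=3,interpolation=cv2.INTER_CUBIC)
t=cv2.resize(cv2.imread('pics/top_last.png')[160:260,220:420],None,fx=3,fy=3,interpolation=cv2.INTER_CUBIC)
cv2.imwrite('pics/s7.png',np.r_[i[:300],t])"
```

```text
t 21.45 jig [-0.0015  0.0699] z 0.2492 F [ 0.   0.8 -0.5] op 0.9988162327750332 0.0
top [-0.0919  0.3411] 151 [265. 243.]
side [0.036  0.1145] 90 [342. 214.]
side [-0.0095  0.1499] 79 [321. 214.]
side [-0.0726  0.0269] 164 [333. 256.]
```

View pics/s7.png

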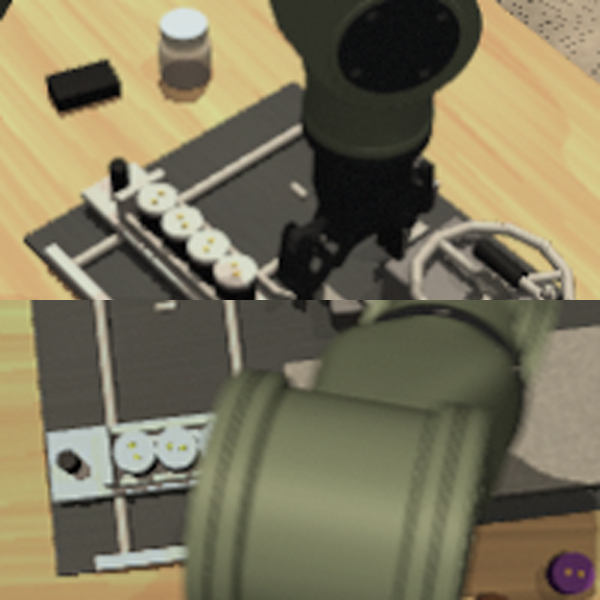

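All four cans stand in single file in the lane (side crop (157,198) to (235,272)). Back to the handle.

Request:
{"api": "move_arm", "payload": {
  "series": [
    [0, 5, 0, 0, 0, 0, 0],
    [0, 10, 0, 0, 0, 0, 0],
    [0, 15, 0, 0, 0, 0, 0],
    [0, 20, 0, 1, 0, 0, 0],
    [0, 25, 0, 2, 0, 0, 0],
    [0, 30, 0.1, 4, 0, 0, 0],
    [0, 32.9, 0.1, 6, 0, 0, 0],
    [0, 32.9, 0.1, 6, 0, 0, 0]
  ]
}}

```text
clock: 22.35
ee_pos: [0.4446, 0.214, 0.1856]
tcp_rot: [[-0.092, 0.996, -0.003], [0.996, 0.092, 0.0], [0.0, -0.003, -1.0]]
ft_force: [0.3, -0.2, 0.4]
opening: 1.005
gripper_force: 0.0
```

```bash
python3 -c "
from h import *
st();go(w(-.001,.3985),.113)"
```

```text
t 22.35 jig [-0.0018  0.4049] z 0.1856 F [ 0.3 -0.2  0.4] op 1.0046601522614584 0.0
shift [-0.65  0.1   7.26] rot [-0.19 -0.03  0.39]
```

Request:
{"api": "move_arm", "payload": {
  "series": [
    [0, -0.5, 0.1, 0, 0, 0, 0],
    [0, -0.5, 0.1, 4, 0, 0, 0],
    [0, -0.5, 0.1, 7.2, 0, 0, 0],
    [0.75, -0.5, 0.1, 7.2, 0, 0, 0],
    [0.75, -0.5, 0.1, 7.2, 0, 0, 0],
    [0.75, -0.5, 0.1, 7.2, 0, 0, 0],
    [0.75, -0.5, 0.1, 7.2, 0, 0, 0],
    [0.75, -0.5, 0.1, 7.2, 0, 0, 0]
  ]
}}

```text
clock: 23.15
ee_pos: [0.4479, 0.2048, 0.1171]
tcp_rot: [[-0.086, 0.996, 0.001], [0.996, 0.086, 0.0], [0.0, 0.001, -1.0]]
ft_force: [-0.4, -0.7, 0.3]
opening: 0.25
gripper_force: 0.3
```

```bash
python3 -c "
from h import *
st();go(w(-.001+.15,.399),.113)"
```

```text
t 23.15 jig [0.0007 0.3955] z 0.1171 F [-0.4 -0.7  0.3] op 0.2499913035350596 0.33624177798628807
shift [ 0.34 14.83  0.42] rot [ 0.04 -0.02  0.05]
```

Request:
{"api": "move_arm", "payload": {
  "series": [
    [0.75, 0, 0.3, 0, 0, 0, 0],
    [0.75, 0, 0.6, 0, 0, 0, 0],
    [0.75, 0, 1.0, 0, 0, 0, 0],
    [0.75, 0, 1.7, 0, 0, 0, 0],
    [0.75, 0, 2.5, 0, 0, 0, 0],
    [0.75, 0, 3.5, 0, 0, 0, 0],
    [0.75, 0, 4.5, 0, 0, 0, 0],
    [0.75, 0, 5.5, 0, 0, 0, 0]
  ]
}}

```text
clock: 23.95
ee_pos: [0.5036, 0.2096, 0.1162]
tcp_rot: [[-0.086, 0.996, 0.0], [0.996, 0.086, -0.0], [-0.0, 0.0, -1.0]]
ft_force: [-1.5, 0.2, 0.2]
opening: 0.252
gripper_force: 0.7
```

Request:
{"api": "move_arm", "payload": {
  "series": [
    [0.75, 0, 1, 0, 0, 0, 0],
    [0.75, 0, 2, 0, 0, 0, 0],
    [0.75, 0, 3, 0, 0, 0, 0],
    [0.75, 0, 4, 0, 0, 0, 0],
    [0.75, 0, 5, 0, 0, 0, 0],
    [0.75, 0, 6, 0, 0, 0, 0],
    [0.75, 0, 7, 0, 0, 0, 0],
    [0.75, 0, 7.7, 0, 0, 0, 0]
  ]
}}

```text
clock: 24.75
ee_pos: [0.5804, 0.2159, 0.1162]
tcp_rot: [[-0.085, 0.996, 0.001], [0.996, 0.085, -0.0], [-0.0, 0.001, -1.0]]
ft_force: [-1.0, -0.1, -0.2]
opening: 0.25
gripper_force: 0.6
```

Request:
{"api": "move_arm", "payload": {
  "series": [
    [0.75, 0, 0.4, 0, 0, 0, 0],
    [0.75, 0, 0.8, 0, 0, 0, 0],
    [0.75, 0, 1.2, 0, 0, 0, 0],
    [0.75, 0, 1.6, 0, 0, 0, 0],
    [0.75, 0, 2.0, 0, 0, 0, 0],
    [0.75, 0, 2.2, 0, 0, 0, 0],
    [0.75, 0, 2.2, 0, 0, 0, 0]
  ]
}}

```text
clock: 25.45
ee_pos: [0.6016, 0.2179, 0.1161]
tcp_rot: [[-0.085, 0.996, 0.001], [0.996, 0.085, 0.0], [-0.0, 0.001, -1.0]]
ft_force: [0.4, 0.4, 0.2]
opening: 0.251
gripper_force: 0.0
```

```bash
python3 -c "
from h import *
st()"
```

```text
t 25.45 jig [0.155  0.3955] z 0.1161 F [0.4 0.4 0.2] op 0.2512256086148397 0.0
```

Request:
{"api": "move_arm", "payload": {
  "series": [
    [0.75, 0, 0.2, 0, 0, 0, 0],
    [0.75, 0, 0.4, 0, 0, 0, 0],
    [0.75, 0, 0.6, 0, 0, 0, 0],
    [0.75, 0, 0.8, 0, 0, 0, 0]
  ]
}}

```text
clock: 25.85
ee_pos: [0.6074, 0.2186, 0.1159]
tcp_rot: [[-0.086, 0.996, -0.006], [0.996, 0.086, -0.001], [-0.0, -0.006, -1.0]]
ft_force: [-27.8, -4.4, 18.5]
opening: 0.251
gripper_force: 13.8
```

```bash
python3 -c "
from h import *
st()"
```

```text
t 25.85 jig [0.1608 0.3957] z 0.1159 F [-27.8  -4.4  18.5] op 0.25148322889173735 13.790706396102905
```

Request:
{"api": "move_arm", "payload": {
  "series": [
    [0.75, 0, -0.5, 0, 0, 0, 0],
    [0, 0, -0.5, 0, 0, 0, 0],
    [0, 0, -0.5, 0, 0, 0, 0],
    [0, 0, -0.5, 0, 0, 0, 0],
    [0, 0, -0.5, -5, 0, 0, 0],
    [0, 0, -0.5, -10, 0, 0, 0],
    [0, 0, -0.5, -14, 0, 0, 0],
    [0, 0, -0.5, -14, 0, 0, 0]
  ]
}}

```text
clock: 26.65
ee_pos: [0.6058, 0.2183, 0.2616]
tcp_rot: [[-0.086, 0.996, 0.007], [0.996, 0.086, 0.002], [0.002, 0.008, -1.0]]
ft_force: [-0.3, 0.2, -0.6]
opening: 1.0
gripper_force: 0.0
```

```bash
python3 -c "
from h import *
st();cans();go(w(.1605,.0365),.255)
i=cv2.imread('pics/side_last.png')[90:250,250:450];i=cv2.resize(i,None,fx=3,fy=3,interpolation=cv2.INTER_CUBIC)
cv2.imwrite('pics/s8.png',i)"
```

```text
t 26.65 jig [0.1591 0.3956] z 0.2616 F [-0.3  0.2 -0.6] op 0.9999587760946868 0.0
top [-0.0594  0.3446] 175 [262. 232.]
shift [-35.91   0.25   0.16] rot [ 0.06 -0.02  0.04]
```

View pics/s8.png

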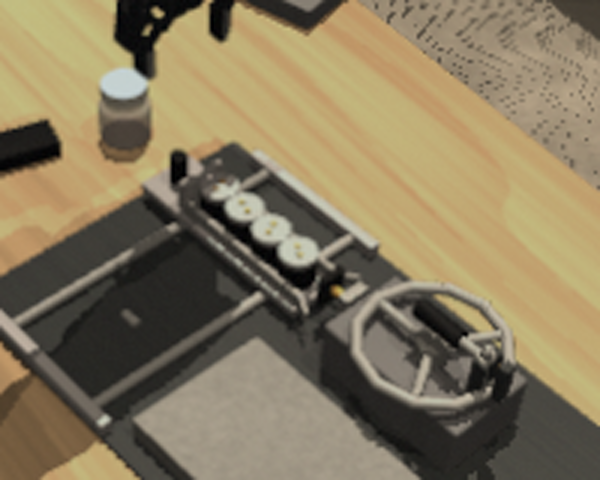

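All four cans upright, carrier at the clamping stop, with the pad in line with the lane (crop (332,285)). Next, the crank grip at crop (440,320).

Request:
{"api": "move_arm", "payload": {
  "series": [
    [0, -5, 0, 0, 0, 0, 0],
    [0, -10, 0.1, 0, 0, 0, 0],
    [0, -15, 0.2, 0, 0, 0, 0],
    [0, -20, 0.2, 0, 0, 0, 0],
    [0, -25, 0.2, 0, 0, 0, 0],
    [0, -30, 0.2, 0, 0, 0, 0],
    [0, -34, 0.2, 0, 0, 0, 0],
    [0, -35.9, 0.2, 0, 0, 0, 0]
  ]
}}

```text
clock: 27.55
ee_pos: [0.6362, -0.1437, 0.2548]
tcp_rot: [[-0.082, 0.997, -0.002], [0.997, 0.082, -0.001], [-0.001, -0.002, -1.0]]
ft_force: [-0.8, 0.3, -0.4]
opening: 0.995
gripper_force: 0.0
```

Request:
{"api": "move_arm", "payload": {
  "series": [
    [0, 0, 0, 0, 0, 0, 0],
    [0, 0, 0, 0, 0, 0, 0]
  ]
}}

```text
clock: 27.75
ee_pos: [0.6368, -0.139, 0.255]
tcp_rot: [[-0.085, 0.996, -0.002], [0.996, 0.085, 0.001], [0.001, -0.002, -1.0]]
ft_force: [-0.4, 1.0, -0.3]
opening: 1.002
gripper_force: 0.0
```

```bash
python3 -c "
from h import *
st();go(w(.1605,.0365),.174)"
```

```text
t 27.75 jig [0.1597 0.0369] z 0.255 F [-0.4  1.  -0.3] op 1.0020609701890995 0.0
shift [-0.05  0.09  8.1 ] rot [-0.09 -0.05  0.02]
```

Request:
{"api": "move_arm", "payload": {
  "series": [
    [0, 0, 0.1, 3, 0, 0, 0],
    [0, 0, 0.1, 6, 0, 0, 0],
    [0, 0, 0.1, 8.1, 0, 0, 0],
    [0, 0, 0.1, 8.1, 0, 0, 0],
    [0.5, 0, 0.1, 8.1, 0, 0, 0],
    [0.7, 0, 0.1, 8.1, 0, 0, 0],
    [0.85, 0, 0.1, 8.1, 0, 0, 0],
    [0.85, 0, 0.1, 8.1, 0, 0, 0]
  ]
}}

```text
clock: 28.55
ee_pos: [0.6382, -0.1392, 0.1759]
tcp_rot: [[-0.086, 0.996, 0.001], [0.996, 0.086, -0.0], [-0.0, 0.001, -1.0]]
ft_force: [0.5, -0.4, -0.3]
opening: 0.332
gripper_force: 0.0
```

Request:
{"api": "move_arm", "payload": {
  "series": [
    [0.85, 0, 0, 0, 0, 0, 0],
    [0.85, 0, 0, 0, 0, 0, 0],
    [0.85, 0, 0, 0, 0, 0, 0]
  ]
}}

```text
clock: 28.85
ee_pos: [0.6385, -0.1391, 0.1756]
tcp_rot: [[-0.086, 0.996, 0.002], [0.996, 0.086, -0.0], [-0.0, 0.002, -1.0]]
ft_force: [5.3, 2.1, 3.5]
opening: 0.21
gripper_force: 58.6
```

```bash
python3 -c "
from h import *
st()"
```

```text
t 28.85 jig [0.1614 0.0367] z 0.1756 F [5.3 2.1 3.5] op 0.21007247206458823 58.56595158576965
```

Request:
{"api": "move_arm", "payload": {
  "series": [
    [0.85, -0.06, 0, -0.8, 0, 0, 0],
    [0.85, -0.22, 0, -1.57, 0, 0, 0],
    [0.85, -0.5, 0, -2.3, 0, 0, 0],
    [0.85, -0.5, 0, -2.3, 0, 0, 0]
  ]
}}

```text
clock: 29.25
ee_pos: [0.6388, -0.1451, 0.1987]
tcp_rot: [[-0.085, 0.996, 0.001], [0.996, 0.085, -0.001], [-0.001, 0.001, -1.0]]
ft_force: [7.1, -3.0, -4.8]
opening: 0.211
gripper_force: 59.5
```

```bash
python3 -c "
from h import *
st()"
```

```text
t 29.25 jig [0.1611 0.0307] z 0.1987 F [ 7.1 -3.  -4.8] op 0.21110685979295837 59.528045654296875
```

Request:
{"api": "move_arm", "payload": {
  "series": [
    [0.85, -0.37, 0.1, -0.7, 0, 0, 0],
    [0.85, -0.83, 0.1, -1.36, 0, 0, 0],
    [0.85, -1.4, 0.1, -1.94, 0, 0, 0],
    [0.85, -2, 0.1, -2.43, 0, 0, 0],
    [0.85, -2.7, 0.1, -2.82, 0, 0, 0],
    [0.85, -3.44, 0.1, -3.12, 0, 0, 0],
    [0.85, -4.2, 0.1, -3.3, 0, 0, 0],
    [0.85, -4.2, 0.1, -3.3, 0, 0, 0]
  ]
}}

```text
clock: 30.05
ee_pos: [0.6426, -0.1869, 0.2306]
tcp_rot: [[-0.085, 0.996, -0.001], [0.996, 0.085, 0.0], [0.0, -0.001, -1.0]]
ft_force: [0.3, -0.1, -19.4]
opening: 0.173
gripper_force: 58.8
```

```bash
python3 -c "
from h import *
st()"
```

```text
t 30.05 jig [ 0.1614 -0.0113] z 0.2306 F [  0.3  -0.1 -19.4] op 0.17313661289505045 58.755707144737244
```

Request:
{"api": "move_arm", "payload": {
  "series": [
    [0.85, -0.2, 0, 0.3, 0, 0, 0],
    [0.85, -0.5, 0, 0.3, 0, 0, 0],
    [0.85, -0.9, 0, 0.3, 0, 0, 0],
    [0.85, -1.1, 0, 0.3, 0, 0, 0],
    [0.85, -1.1, 0, 0.3, 0, 0, 0]
  ]
}}

```text
clock: 30.55
ee_pos: [0.6441, -0.1974, 0.2287]
tcp_rot: [[-0.085, 0.996, 0.001], [0.996, 0.085, -0.001], [-0.001, 0.001, -1.0]]
ft_force: [0.4, -0.2, 0.7]
opening: 0.152
gripper_force: 0.0
```

```bash
python3 -c "
from h import *
st();snap('top','t9.png');snap('side','s9.png')
a=cv2.imread('pics/side_last.png')
i=cv2.imread('pics/s9.png')[130:250,330:430];t=cv2.imread('pics/t9.png')[80:200,310:410]
cv2.imwrite('pics/c9.png',cv2.resize(np.c_[i,t],None,fx=4,fy=4,interpolation=cv2.INTER_CUBIC))"
```

```text
t 30.55 jig [ 0.162  -0.0219] z 0.2287 F [ 0.4 -0.2  0.7] op 0.15222501585138248 0.0Traceback (most recent call last):
  File "<string>", line 6, in <module>
    cv2.imwrite('pics/c9.png',cv2.resize(np.c_[i,t],None,fx=4,fy=4,interpolation=cv2.INTER_CUBIC))
    ~~~~~~~~~~~^^^^^^^^^^^^^^^^^^^^^^^^^^^^^^^^^^^^^^^^^^^^^^^^^^^^^^^^^^^^^^^^^^^^^^^^^^^^^^^^^^^
cv2.error: OpenCV(4.12.0) /io/opencv/modules/imgcodecs/src/loadsave.cpp:1058: error: (-215:Assertion failed) image.channels() == 1 || image.channels() == 3 || image.channels() == 4 in function 'imwrite_'
```

```bash
python3 -c "
from h import *
i=cv2.imread('pics/s9.png')[130:250,330:430];t=cv2.imread('pics/t9.png')[80:200,310:410]
cv2.imwrite('pics/c9.png',cv2.resize(np.hstack([i,t]),None,fx=4,fy=4,interpolation=cv2.INTER_CUBIC))"
```

```text
(no output)
```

View pics/c9.png

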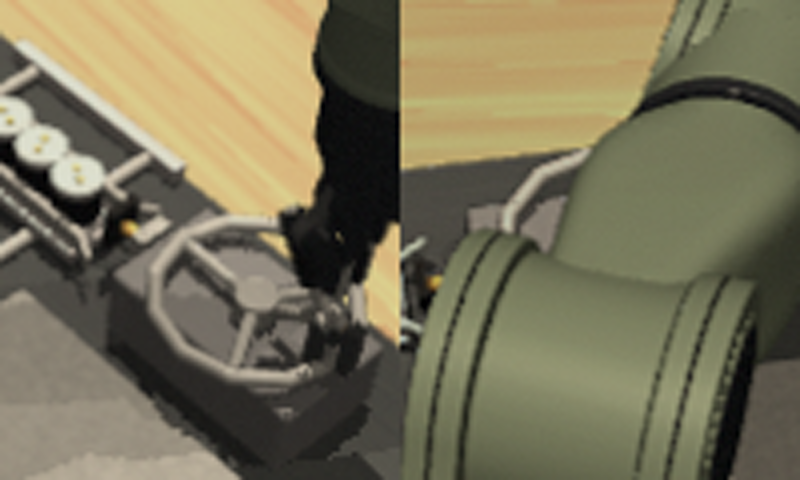

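The hub is uncovered (crop (258,290)), so the crank is up, but the grip slipped out of the fingers before latching. I'll rise, go to the +y side and push it home with closed fingers.

Request:
{"api": "move_arm", "payload": {
  "series": [
    [1, 0, 0, -3, 0, 0, 0],
    [1, 0, 0, -7, 0, 0, 0],
    [1, 4, 0, -7, 0, 0, 0],
    [1, 8, 0, -7, 0, 0, 0],
    [1, 9, 0, -7, 0, 0, 0],
    [1, 9, 0, -7, 0, 0, 0]
  ]
}}

```text
clock: 31.25
ee_pos: [0.6365, -0.1054, 0.2984]
tcp_rot: [[-0.088, 0.996, 0.0], [0.996, 0.088, 0.0], [0.0, 0.0, -1.0]]
ft_force: [0.2, -0.4, -0.8]
opening: -0.002
gripper_force: 0.0
```

```bash
python3 -c "
from h import *
st();s=snap('side','s10.png')
P=lambda x,y,z:proj(s,[*w(x,y),z])[0].round(0)
print('upright grip bot/top',P(.162,-.0215,.144),P(.162,-.0215,.199),'70deg',P(.162,-.0215+.028*.34,.142),P(.162,-.0215+.082*.34,.193),'hub',P(.162,.0365,.09))
g=s['img'].max(2)
for r in range(168,216,2): print(r,''.join('#' if v<45 else '+' if v<90 else '.' for v in g[r,375:435]))"
```

```text
t 31.25 jig [0.1622 0.0704] z 0.2984 F [ 0.2 -0.4 -0.8] op -0.0021421979597121294 0.0
upright grip bot/top [414. 203.] [418. 189.] 70deg [411. 202.] [409. 185.] hub [395. 203.]
168 ............................................................
170 ............................................................
172 ............................................................
174 +...........................................................
176 +++.........................................................
178 +++++.......................................................
180 +++++++.....................................................
182 ++++++..++.................+.+#.............................
184 +++......................#######............................
186 .........................+######+...........................
188 ........+++....++++......+#######...........................
190 .....+++++++++#+++++.......#######..........................
192 .+.....+++......+.+++++....+#######.........................
194 ++++...................+++..########+.......................
196 +##++++..................+++########........................
198 ..++##+++...................+#######+..+....................
200 ....++##+..+.................+######+.......................
202 .......+##+++...................+++.........................
204 ..........+##+........++.......++++..++.....................
206 ............+++++++++++++++++...+++.....+...................
208 ............+++++++++++++++++.++++.......++.................
210 ............++++..++++++......++++........+.................
212 ..............+...++++++++......###+++#+++++++++............
214 .+.......++++++...+++++++++++..+############++...++.........
```

The leaning grip shows at about columns 403–407, rows 183–201, i.e. about 60°. Descending on the +y side and pushing towards -y.

Request:
{"api": "move_arm", "payload": {
  "series": [
    [1, 0, 0, 4, 0, 0, 0],
    [1, 0, 0, 7.5, 0, 0, 0],
    [1, -2, 0, 7.5, 0, 0, 0],
    [1, -3.5, 0, 7.5, 0, 0, 0],
    [1, -4.5, 0, 7.5, 0, 0, 0],
    [1, -5.5, 0, 7.5, 0, 0, 0],
    [1, -6.3, 0, 7.5, 0, 0, 0],
    [1, -6.3, 0, 7.5, 0, 0, 0]
  ]
}}

```text
clock: 32.1
ee_pos: [0.6415, -0.1715, 0.2233]
tcp_rot: [[-0.084, 0.996, 0.0], [0.996, 0.084, -0.001], [-0.001, 0.0, -1.0]]
ft_force: [0.5, 0.5, 0.4]
opening: -0.001
gripper_force: 0.0
```

Request:
{"api": "move_arm", "payload": {
  "series": [
    [1, -0.3, 0, 0, 0, 0, 0],
    [1, -0.6, 0, 0, 0, 0, 0],
    [1, -0.8, 0, 0, 0, 0, 0],
    [1, -0.8, 0, 0, 0, 0, 0]
  ]
}}

```text
clock: 32.5
ee_pos: [0.6427, -0.1752, 0.2233]
tcp_rot: [[-0.088, 0.996, -0.0], [0.996, 0.088, 0.005], [0.005, 0.0, -1.0]]
ft_force: [-0.9, 14.8, 4.8]
opening: 0.002
gripper_force: 5.6
```

```bash
python3 -c "
from h import *
st()"
```

```text
t 32.5 jig [0.1625 0.0003] z 0.2233 F [-0.9 14.8  4.8] op 0.001865945969835756 5.558824762701988
```

Request:
{"api": "move_arm", "payload": {
  "series": [
    [1, 1, 0, 0, 0, 0, 0],
    [1, 2, 0, 0, 0, 0, 0],
    [1, 2, 0, -5, 0, 0, 0],
    [1, 5, 0, -8, 0, 0, 0],
    [0, 8, 0, -8, 0, 0, 0],
    [0, 8, 0, -8, 0, 0, 0]
  ]
}}

```text
clock: 33.1
ee_pos: [0.6358, -0.0936, 0.304]
tcp_rot: [[-0.09, 0.996, 0.002], [0.996, 0.09, 0.002], [0.002, 0.002, -1.0]]
ft_force: [0.2, -0.1, -1.0]
opening: 0.33
gripper_force: 0.0
```

```bash
python3 -c "
from h import *
st();s=snap('side','s11.png')
g=s['img'].max(2)
for r in range(176,210,2): print(r,''.join('#' if v<45 else '+' if v<90 else '.' for v in g[r,385:440]))
go(w(.162,-.021),.31);go(w(.162,-.021),.232)"
```

```text
t 33.1 jig [0.1626 0.0822] z 0.304 F [ 0.2 -0.1 -1. ] op 0.3301647737466719 0.0
176 .......................................................
178 .......................................................
180 .......................................................
182 .......................................................
184 .......................................................
186 .......................................................
188 .....++++......++............#....+....................
190 ++++#++++++.........+.......##+...#+...................
192 ......+.+++++...........+..########....................
194 .............+++..........+#######+....................
196 ...............+++........+#######.....................
198 ..................+++.....#######+.....................
200 .+...................++..+#######......................
202 ++++++++++++..++.........#######+......................
204 ++#++............++......+#####........................
206 ..++++.......++..++++....++++++........................
208 ..+++++..++++++++++++++.+++++.+++......................
shift [-10.09  -0.05  -0.65] rot [ 0.03 -0.02  0.21]
shift [-10.09  -0.05   7.15] rot [ 0.03 -0.02  0.21]
```

Side image shows the grip from (412,204) to (416,190), matching the predicted upright (414,203)–(418,189). The crank is up. Now taking it from above.

Request:
{"api": "move_arm", "payload": {
  "series": [
    [0, -4, 0, 0, 0, 0, 0],
    [0, -8, 0, 0, 0, 0, 0],
    [0, -10.1, 0, 0, 0, 0, 0],
    [0, -10.1, 0, 0, 0, 0, 0],
    [0, -10.1, 0, 0, 0, 0, 0],
    [0, -10.1, 0, 0, 0, 0, 0]
  ]
}}

```text
clock: 33.75
ee_pos: [0.6442, -0.1981, 0.303]
tcp_rot: [[-0.086, 0.996, -0.0], [0.996, 0.086, 0.0], [0.0, -0.0, -1.0]]
ft_force: [0.1, -0.5, 0.5]
opening: 0.997
gripper_force: 0.0
```

```bash
python3 -c "
from h import *
st();go(w(.162,-.021),.228)"
```

```text
t 33.75 jig [ 0.162  -0.0227] z 0.303 F [ 0.1 -0.5  0.5] op 0.9969292406433957 0.0
shift [0.16 0.   7.5 ] rot [-0.01 -0.02  0.08]
```

Request:
{"api": "move_arm", "payload": {
  "series": [
    [0, 0.2, 0, 3, 0, 0, 0],
    [0, 0.2, 0, 6, 0, 0, 0],
    [0, 0.2, 0, 7.5, 0, 0, 0],
    [0, 0.2, 0, 7.5, 0, 0, 0],
    [0.6, 0.2, 0, 7.5, 0, 0, 0],
    [0.85, 0.2, 0, 7.5, 0, 0, 0],
    [0.85, 0.2, 0, 7.5, 0, 0, 0],
    [0.85, 0.2, 0, 7.5, 0, 0, 0]
  ]
}}

```text
clock: 34.55
ee_pos: [0.6441, -0.1969, 0.2288]
tcp_rot: [[-0.086, 0.996, 0.001], [0.996, 0.086, -0.0], [-0.0, 0.001, -1.0]]
ft_force: [-0.3, -0.3, 0.5]
opening: 0.331
gripper_force: 0.0
```

Request:
{"api": "move_arm", "payload": {
  "series": [
    [0.85, 0, 0, 0, 0, 0, 0],
    [0.85, 0, 0, 0, 0, 0, 0],
    [0.85, 0, 0, 0, 0, 0, 0]
  ]
}}

```text
clock: 34.85
ee_pos: [0.6441, -0.197, 0.2288]
tcp_rot: [[-0.086, 0.996, 0.001], [0.996, 0.086, -0.0], [-0.0, 0.001, -1.0]]
ft_force: [-0.4, -0.4, 5.7]
opening: 0.218
gripper_force: 58.3
```

```bash
python3 -c "
from h import *
st()
for f in range(15,361,15): a=np.radians(f);print(f,(5.8*(1-np.cos(a))).round(2),(-5.8*np.sin(a)).round(2),end=' | ')"
```

```text
t 34.85 jig [ 0.1621 -0.0215] z 0.2288 F [-0.4 -0.4  5.7] op 0.21811256559857223 58.32882821559906
15 0.2 -1.5 | 30 0.78 -2.9 | 45 1.7 -4.1 | 60 2.9 -5.02 | 75 4.3 -5.6 | 90 5.8 -5.8 | 105 7.3 -5.6 | 120 8.7 -5.02 | 135 9.9 -4.1 | 150 10.82 -2.9 | 165 11.4 -1.5 | 180 11.6 -0.0 | 195 11.4 1.5 | 210 10.82 2.9 | 225 9.9 4.1 | 240 8.7 5.02 | 255 7.3 5.6 | 270 5.8 5.8 | 285 4.3 5.6 | 300 2.9 5.02 | 315 1.7 4.1 | 330 0.78 2.9 | 345 0.2 1.5 | 360 0.0 0.0 |
```

Request:
{"api": "move_arm", "payload": {
  "series": [
    [0.85, 0.05, -0.75, 0, 0, 0, 0],
    [0.85, 0.2, -1.5, 0, 0, 0, 0],
    [0.85, 0.45, -2.22, 0, 0, 0, 0],
    [0.85, 0.78, -2.9, 0, 0, 0, 0],
    [0.85, 0.78, -2.9, 0, 0, 0, 0]
  ]
}}

```text
clock: 35.35
ee_pos: [0.614, -0.1915, 0.2288]
tcp_rot: [[-0.085, 0.996, 0.0], [0.996, 0.085, 0.0], [0.0, 0.0, -1.0]]
ft_force: [-2.0, 1.2, 6.6]
opening: 0.219
gripper_force: 59.1
```

```bash
python3 -c "
from h import *
st()"
```

```text
t 35.35 jig [ 0.1326 -0.0135] z 0.2288 F [-2.   1.2  6.6] op 0.21915093862991228 59.09887254238129
```

Request:
{"api": "move_arm", "payload": {
  "series": [
    [0.85, 0.92, -1.2, 0, 0, 0, 0],
    [0.85, 2.12, -2.12, 0, 0, 0, 0],
    [0.85, 3.52, -2.7, 0, 0, 0, 0],
    [0.85, 5.02, -2.9, 0, 0, 0, 0],
    [0.85, 6.52, -2.7, 0, 0, 0, 0],
    [0.85, 7.92, -2.12, 0, 0, 0, 0],
    [0.85, 7.92, -2.12, 0, 0, 0, 0]
  ]
}}

```text
clock: 36.05
ee_pos: [0.5879, -0.1121, 0.2287]
tcp_rot: [[-0.088, 0.996, 0.002], [0.996, 0.088, 0.001], [0.001, 0.002, -1.0]]
ft_force: [-0.7, 2.5, 9.6]
opening: 0.217
gripper_force: 59.8
```

```bash
python3 -c "
from h import *
st()"
```

```text
t 36.05 jig [0.1132 0.0678] z 0.2287 F [-0.7  2.5  9.6] op 0.2171101578219852 59.8414009809494
```

Request:
{"api": "move_arm", "payload": {
  "series": [
    [0.85, 1.2, 0.92, 0, 0, 0, 0],
    [0.85, 2.12, 2.12, 0, 0, 0, 0],
    [0.85, 2.7, 3.52, 0, 0, 0, 0],
    [0.85, 2.9, 5.02, 0, 0, 0, 0],
    [0.85, 2.7, 6.52, 0, 0, 0, 0],
    [0.85, 2.12, 7.92, 0, 0, 0, 0],
    [0.85, 1.2, 9.12, 0, 0, 0, 0],
    [0.85, 1.2, 9.12, 0, 0, 0, 0]
  ]
}}

```text
clock: 36.85
ee_pos: [0.6779, -0.096, 0.2287]
tcp_rot: [[-0.085, 0.996, 0.002], [0.996, 0.085, -0.002], [-0.002, 0.002, -1.0]]
ft_force: [1.0, -2.5, 9.9]
opening: 0.219
gripper_force: 60.0
```

```bash
python3 -c "
from h import *
st();o=manip.observe();d=j(o['ee_pos'])-[.1621,.0365];print(np.hypot(*d),np.degrees(np.arctan2(-d[0],-d[1]))%360)"
```

```text
t 36.85 jig [0.2043 0.0762] z 0.2287 F [ 1.  -2.5  9.9] op 0.21911228884286116 60.037270188331604
0.05793399207369796 226.73286107451327
```

Request:
{"api": "move_arm", "payload": {
  "series": [
    [0.85, -1.2, 0.92, 0, 0, 0, 0],
    [0.85, -2.6, 1.5, 0, 0, 0, 0],
    [0.85, -4.1, 1.7, 0, 0, 0, 0],
    [0.85, -5.6, 1.5, 0, 0, 0, 0],
    [0.85, -7, 0.92, 0, 0, 0, 0],
    [0.85, -8.2, 0, 0, 0, 0, 0],
    [0.85, -9.12, -1.2, 0, 0, 0, 0],
    [0.85, -9.12, -1.2, 0, 0, 0, 0]
  ]
}}

```text
clock: 37.65
ee_pos: [0.6712, -0.1878, 0.2288]
tcp_rot: [[-0.084, 0.996, -0.001], [0.996, 0.084, 0.0], [0.0, -0.001, -1.0]]
ft_force: [-2.9, -0.1, 8.9]
opening: 0.216
gripper_force: 60.0
```

```bash
python3 -c "
from h import *
st();o=manip.observe();d=j(o['ee_pos'])-[.1621,.0365];print(np.hypot(*d),np.degrees(np.arctan2(-d[0],-d[1]))%360)"
```

```text
t 37.65 jig [ 0.1898 -0.0146] z 0.2288 F [-2.9 -0.1  8.9] op 0.21561219383559369 59.98737037181854
0.05816375777976381 331.53717830865634
```

Request:
{"api": "move_arm", "payload": {
  "series": [
    [0.85, -0.58, -1.4, 0, 0, 0, 0],
    [0.85, -0.78, -2.9, 0, 0, 0, 0],
    [0.85, -0.58, -4.4, 0, 0, 0, 0],
    [0.85, 0, -5.8, 0, 0, 0, 0],
    [0.85, 0.92, -7, 0, 0, 0, 0],
    [0.85, 0.92, -7, 0, 0, 0, 0],
    [0.85, 0.92, -7, 0, 0, 0, 0]
  ]
}}

```text
clock: 38.35
ee_pos: [0.6018, -0.1834, 0.2287]
tcp_rot: [[-0.086, 0.996, -0.0], [0.996, 0.086, -0.0], [-0.0, -0.0, -1.0]]
ft_force: [-1.7, -0.6, 10.6]
opening: 0.214
gripper_force: 60.5
```

```bash
python3 -c "
from h import *
st();o=manip.observe();d=j(o['ee_pos'])-[.1621,.0365];print(np.hypot(*d),np.degrees(np.arctan2(-d[0],-d[1]))%360)"
```

```text
t 38.35 jig [ 0.121  -0.0043] z 0.2287 F [-1.7 -0.6 10.6] op 0.21418593750463508 60.49604773521423
0.057907924556092887 45.150357215114255
```

Request:
{"api": "move_arm", "payload": {
  "series": [
    [0.5, 0, 0, 0, 0, 0, 0],
    [0, 0, 0, 0, 0, 0, 0],
    [0, 0, 0, 0, 0, 0, 0],
    [0, 0, 0, 0, 0, 0, 0],
    [0, 0, 0, -5, 0, 0, 0],
    [0, 0, 0, -10, 0, 0, 0],
    [0, -5, -4, -11, 0, 0, 0],
    [0, -10, -8, -11, 0, 0, 0]
  ]
}}

```text
clock: 39.15
ee_pos: [0.5463, -0.2665, 0.3389]
tcp_rot: [[-0.088, 0.996, 0.002], [0.996, 0.088, -0.001], [-0.001, 0.002, -1.0]]
ft_force: [0.6, -0.2, -0.6]
opening: 0.998
gripper_force: 0.0
```

Request:
{"api": "move_arm", "payload": {
  "series": [
    [0, -5, -3, 0, 0, 0, 0],
    [0, -10, -6, 0, 0, 0, 0],
    [0, -14, -6, 0, 0, 0, 0],
    [0, -14, -6, 0, 0, 0, 0]
  ]
}}

```text
clock: 39.55
ee_pos: [0.4957, -0.4163, 0.3369]
tcp_rot: [[-0.079, 0.997, -0.002], [0.997, 0.079, -0.002], [-0.002, -0.002, -1.0]]
ft_force: [0.3, 1.5, 0.2]
opening: 1.0
gripper_force: 0.0
```

```bash
python3 -c "
from h import *
st();a=snap('top','t12.png')['img'][100:220,220:400];b=snap('side','s12.png')['img'][120:240,280:460]
cv2.imwrite('pics/fin.png',cv2.resize(np.vstack([a,b]),None,fx=2.5*1,fy=2.5,interpolation=cv2.INTER_CUBIC) if 0 else cv2.resize(np.hstack([a[:,:], b[:,:]]),(800,267),interpolation=cv2.INTER_CUBIC) if 0 else np.vstack([cv2.resize(a,(450,300),interpolation=2),cv2.resize(b,(450,300),interpolation=2)]))"
```

```text
t 39.55 jig [-0.0045 -0.2274] z 0.3369 F [0.3 1.5 0.2] op 1.000479498389911 0.0
```

View pics/fin.png

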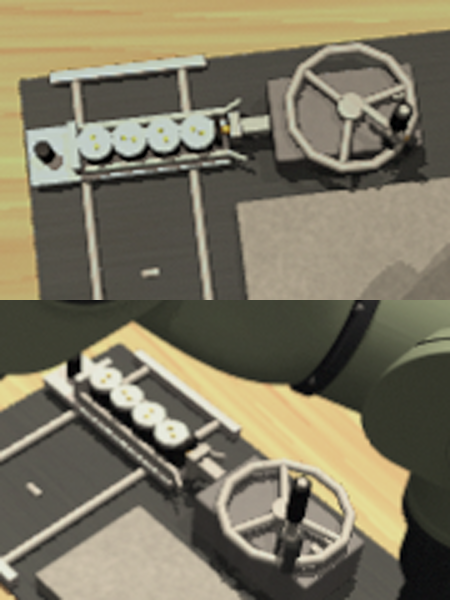

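Cans are in a row, the crank is standing and the pad is against the row (top crop (225,127)). Measuring the jaw-to-can gap numerically.

```bash
python3 -c "
from h import *
s=manip.snapshot('top');g=s['img']
for x in (.158,.162,.166):
  out=[]
  for y in np.arange(.225,.14,-.002):
    p=proj(s,[*w(x,y),.066])[0].astype(np.float32)
    c=cv2.getRectSubPix(g,(1,1),(float(p[0]),float(p[1])))[0,0];out.append((int(y*1000+.5),int(c.max())))
  print(x,out)
t=lambda x,y:onz(s,(x/2.5+220-.3,y/2.5+100-.3),.07)
for p in [(97,140),(131,139),(165,136),(199,132)]: print(j(t(*p)).round(4))
"
```

```text
0.158 [(225, 204), (223, 200), (221, 201), (219, 193), (217, 169), (215, 162), (213, 171), (211, 194), (209, 202), (207, 205), (205, 206), (203, 210), (201, 189), (199, 149), (197, 91), (195, 52), (193, 35), (191, 75), (189, 112), (187, 146), (185, 167), (183, 160), (181, 155), (179, 172), (177, 189), (175, 199), (173, 195), (171, 197), (169, 182), (167, 146), (165, 161), (163, 180), (161, 201), (159, 201), (157, 200), (155, 200), (153, 199), (151, 199), (149, 199), (147, 195), (145, 194), (143, 194), (141, 195)]
0.162 [(225, 200), (223, 182), (221, 183), (219, 191), (217, 189), (215, 192), (213, 197), (211, 204), (209, 205), (207, 205), (205, 206), (203, 209), (201, 197), (199, 158), (197, 96), (195, 51), (193, 24), (191, 80), (189, 134), (187, 178), (185, 186), (183, 170), (181, 144), (179, 163), (177, 182), (175, 197), (173, 194), (171, 191), (169, 182), (167, 166), (165, 174), (163, 187), (161, 196), (159, 196), (157, 195), (155, 195), (153, 195), (151, 196), (149, 197), (147, 196), (145, 195), (143, 195), (141, 196)]
0.166 [(225, 199), (223, 194), (221, 195), (219, 201), (217, 205), (215, 206), (213, 205), (211, 204), (209, 204), (207, 204), (205, 206), (203, 209), (201, 205), (199, 157), (197, 89), (195, 33), (193, 32), (191, 97), (189, 169), (187, 185), (185, 146), (183, 95), (181, 67), (179, 126), (177, 178), (175, 198), (173, 196), (171, 184), (169, 159), (167, 166), (165, 178), (163, 193), (161, 195), (159, 197), (157, 199), (155, 198), (153, 196), (151, 194), (149, 194), (147, 193), (145, 192), (143, 190), (141, 191)]
[0.1618 0.3343]
[0.1586 0.2951]
[0.1578 0.2555]
[0.1581 0.2158]
```

The jaw front (y ≈ 0.179) is about 18 mm from the row front (y ≈ 0.197), against 28 mm free. So the pad is pushed in about 10 mm, which agrees with the winding angle of 405°. Handing in.

```bash
python3 -c "
from h import *
print(manip.hand_in())"
```

```text
the job is handed in; nothing more can be done
None
```

I handed the job in after about 40 s of robot time: four cans stand clamped in the lane at the clamping stop, the sprung pad is pushed in about 10 mm, and the crank stands upright; the hand-in gave no verdict.

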